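# Press a stem bushing into a tank outlet valve

### The job

Take the bronze bushing from the black tray and press it, nose down, into the round boss on top of the valve body until its shoulder bottoms flush all round, then let go. Press smoothly, without dropping or hammering it in and without driving the sprung plate under the valve down onto its stop. Leave the other things on the bench where they are.

Things in the scene. Friction and masses are not known exactly. Their poses are not given: they have to be found in the camera images.
- bushing_center (a point): Bronze bushing, about 0.4 kg, 65 mm tall, upright, nose down in the tray; point on its axis half-way up, z from nose to hub. From below: nose 30 mm diameter, 28 mm long, end chamfered 2 x 3 mm; shoulder 50 mm diameter, 5 mm thick; hub 34 mm diameter, 32 mm tall (the part to grip), with a 13 mm hole.
- shoulder (a point): The underside of the bushing's shoulder, on the axis, 28 mm above the nose end and 4.5 mm below bushing_center. It rests on the rim of the boss when the bushing is home.
- bore_mouth (a point): Centre of the bore's mouth, on the top rim of the valve's round boss, z up; 145 mm above the bench when unloaded. Boss 45 mm outside diameter, about 36 mm tall above the pipe; bore 31 mm diameter, 36 mm deep. Four sprung ribs in it, from 9 mm below the rim, grip the nose: it then takes about 9 to 18 N to move it, and it stays where it is left.
- nest (a joint): Downward travel (m) of the sprung plate carrying the valve: 0 unloaded, 0.018 on its stop. It begins to sink at 2 N, then 4 mm per further 10 N, and springs back; so the bore sinks away while the bushing is pressed. The bushing's weight alone sinks it 1 mm. A press of 20 to 25 N is ample to bottom the shoulder; 42 N brings the plate near its stop.
- nest_base: Blue base plate of the sprung nest, 150 x 130 x 22 mm, fixed to the bench; origin on the bench straight under the bore, long side along its x.
- tray: Shallow black tray, 170 x 140 mm, rim 18 mm high, floor 5 mm thick, fixed to the bench; origin on the bench under its centre. The bushing stands in it.
- cap_mid (a point): Black ribbed tank cap with yellow centre, 124 mm diameter, 42 mm high, lying on the bench (leave alone); point on its axis 15 mm up.
- spanner_grip (a point): Steel spanner lying on the bench (leave alone); point on its handle.
- jar_mid (a point): Small amber sample jar with white lid, 60 mm diameter, 85 mm high (leave alone); point at its centre.
- analyser_mid (a point): Blue and black hand-held analyser lying on the bench, about 235 mm long, 62 mm high (leave alone); point in its body 25 mm up.
Things that resemble listed ones, but are neither listed nor needed, are in the scene too. Leave any yellow look-alike of the part that bears bushing_center alone.

How it is judged:
By the outcome, as a careful person would: the job done as asked, in the order asked, and still so for the second after the job is handed in, with the robot touching nothing.
It also fails if it takes over 54 s, if anything falls off the work surface, if the arm or the gripper's body presses on something with over 40 N, if the wrist force passes 120 N, or if a joint passes its speed limit or range.

### The arm

A 7-joint arm with a two-finger parallel gripper is mounted at the origin on the work surface. World frame = base frame: x ahead of the robot, y to its left, z up, the work surface at z = 0. Lengths are in m, angles in rad, forces in N, time in s.
With the tool pointing down it reaches from about 0.425 to 0.95 m from the base axis. Payload 4.7 kg.
Tool frame: the origin (TCP) lies midway between the tips of the shut fingers; the grasp point (between the pads) lies 19 mm behind it; z points along the fingers, y is the direction in which the jaws open and shut (so a half turn about z gives the same grasp; the last joint's range is limited). The gripper opens to 87 mm and grips with 3 to 60 N. Pads are 19 mm wide; open, the fingers measure 117 mm over their backs; the gripper's body (75 mm by 190 mm) begins 51 mm behind the grasp point.
Start: joints at [1.101, 0.469, -0.049, 1.532, 0.024, 1.141, -0.082], TCP at [0.288, -0.61, 0.193] pointing down, gripper open.
Joint ranges: [-2.59, 2.59], [-0.33, 1.99], [-1.39, 1.29], [0.1, 2.45], [-1.04, 4.18], [0.21, 1.99], [-2.66, 2.66]. Speed limits (rad/s): [2.57, 2.57, 3.14, 3.14, 3.14, 3.14, 3.14].

### API

Orientations are given as a rotation vector (axis times angle).
In Python, from station import * gives the robot as it stands.
- The arm moves only by the shell command python3 -m creep 'ROWS'. ROWS is JSON, a list of rows, each an object of numbers: "dx", "dy", "dz": the shift along the tool's x, y, z in m; "turn": the turn about the tool's z in degrees; "gripper": the finger opening in m, from 0 to 0.087. A call has 1 to 10 rows; each row is the pose to reach, as a shift and turn from the pose commanded when the call began, along the tool's axes at that moment; what a row does not reach only later rows make up. A row lasts 1/12 s, in which the tool goes at most 41.7 mm and 7.16 degrees, less where a joint would pass 70% of its speed; a pose out of reach is approached as far as the arm can. A call with a gripper value outside its range is refused whole. The fingers move at their own pace and stop on an object; the grip force is fixed at half the most. Time passes only in rows, so rows that repeat a pose let the fingers close. It gives the time, the measured TCP pose, the force and the opening at its end, in the units of the state.
- observe(): the state, without advancing time (a new reading comes with each control period).
- read_camera(name): name is "scene" or "side" or "wrist"; returns a dict with "image" (480x640x3 uint8, red, green, blue), "camera_matrix" (3x3 intrinsics, pixels), "k1" (the pictures are not rectified: a ray, as slopes to the right and down, at radius r is drawn at 1 + k1 r^2 times it, then the intrinsics apply), "extrinsics" (4x4, takes a point from camera to world coordinates). Camera axes: x right, y down, z forward; pixel columns grow to the right and rows downward; lengths in m; the calibration is good to about 2 mm. A picture is of the moment at which its call begins. There is no depth.
- hand_in(): hands the job in, once; it reports no verdict.
Trained networks look in a picture, given as the dict that the camera call returned (one of the last four; its "shot" number tells which), for a name from the list of things; names that differ only in an ending like _2 or _b are one class to them, and where a whole thing is asked for, a point or a joint stands for the part that bears it (a point fixed in the world has none). Each returns a list of dicts, best first, with "score" (0 to 1); they miss things now and then, are a little off and sometimes report something else, mostly with a low value. They report only what shows in the picture. A call takes as long as a camera call. They do not tell look-alikes from the thing itself.
- recognise(query, picture): "rect" ([left, top, right, bottom] in pixels, round what is visible of it).
- silhouettes(query, picture): "pixels" (480x640 bool, what is visible of it) and "rect" ([left, top, right, bottom] in pixels, round what is visible of it).
- landmark_of(query, picture): "at" ([column, row] in pixels: a listed point, or the origin of a listed thing).
The state is a dict: "clock": time; "joints": joint angles; "qd": joint speeds; "tau": joint torques, N m; "position": TCP position; "ee_rot": TCP orientation; "contact_force": force on the tool from outside, world axes, zero at the start; "moment": the same for the moment, N m; "width": finger opening in m.
Only numpy, scipy, OpenCV 4.12 (cv2) and the standard library are available. Lean on these libraries where they do the work, as an engineer would, in place of code of your own. Each camera call takes 0.05 s, during which the arm holds its last target.

## Working session

There is one attempt and no reset: what is moved stays moved. The work goes in short steps, Python scripts to look and compute and a shell command to move; the robot and the scene stay as the last step left them, time stands still between calls to the robot, and variables do not carry over. Pictures are saved under pics/ and viewed, and the job is handed in when it is done.

```bash
mkdir -p pics; ls; python3 - <<'E'
from station import *
import cv2
s=observe()
for k,v in s.items(): print(k,v)
for n in ["scene","side","wrist"]:
    p=read_camera(n); cv2.imwrite(f"pics/{n}0.png",p["image"][:,:,::-1]); print(n,p["camera_matrix"],p["k1"],p["extrinsics"],p["shot"])
    for q in ["bushing_center","bore_mouth","tray","nest_base"]:
        print(q,[(l["at"],l["score"]) for l in landmark_of(q,p)][:3])
print(observe()["clock"])
E
```

```text
pics
clock 0.0
joints [ 1.10107796  0.46943766 -0.04860029  1.53371069  0.02409837  1.14096303
 -0.08234184]
qd [-0.00047344 -0.00025686  0.00049462  0.000458   -0.00156057 -0.00028136
 -0.00134071]
tau [-1.24263843e-03 -5.07969224e+01 -8.07863404e-02 -2.36154020e+01
 -6.11903728e-02  3.78884620e-02  1.94363251e-04]
position [ 0.28773988 -0.60987321  0.19229494]
ee_rot [-3.06376787e+00 -6.86425190e-01  7.64866241e-04]
contact_force [-0.54516232 -0.43568398 -0.33527661]
moment [-0.05103101  0.01824912  0.04534259]
width 0.08647075882868908
scene [[441.88709823   0.         315.30428101]
 [  0.         441.88709823 239.64595223]
 [  0.           0.           1.        ]] -0.02718598831163462 [[ 0.89259695  0.31616717 -0.32141717  0.95825566]
 [ 0.45064906 -0.64722759  0.61482671 -0.68543384]
 [-0.01364204 -0.69363879 -0.72019381  0.91358865]
 [ 0.          0.          0.          1.        ]] 1
bushing_center [([215.6, 287.0], 0.79), ([281.7, 301.0], 0.62), ([224.2, 335.3], 0.57)]
bore_mouth [([336.3, 186.1], 0.89)]
tray [([282.9, 304.0], 0.63)]
nest_base [([338.7, 222.7], 0.58)]
side 
[... 327 characters left out ...]
 0.          1.        ]] 2
bushing_center [([240.7, 335.3], 0.92), ([344.3, 362.0], 0.89), ([324.0, 316.2], 0.85)]
bore_mouth [([311.1, 194.8], 0.88)]
tray [([321.0, 325.0], 0.89)]
nest_base [([311.6, 231.3], 0.61)]
wrist [[371.57585525   0.         326.45487343]
 [  0.         371.57585525 240.64699507]
 [  0.           0.           1.        ]] -0.026133906875009053 [[ 4.26198536e-01 -8.74326562e-01 -2.32180687e-01  3.51122785e-01]
 [-9.04629647e-01 -4.11893825e-01 -1.09492826e-01 -5.80895437e-01]
 [ 9.86946541e-05  2.56703215e-01 -9.66490274e-01  3.84482169e-01]
 [ 0.00000000e+00  0.00000000e+00  0.00000000e+00  1.00000000e+00]] 3
bushing_center []
bore_mouth []
tray []
nest_base []
0.75
```

View pics/scene0.png

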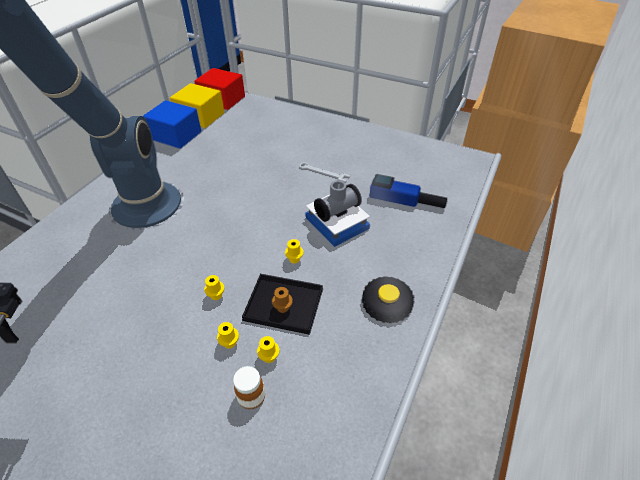

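View pics/side0.png

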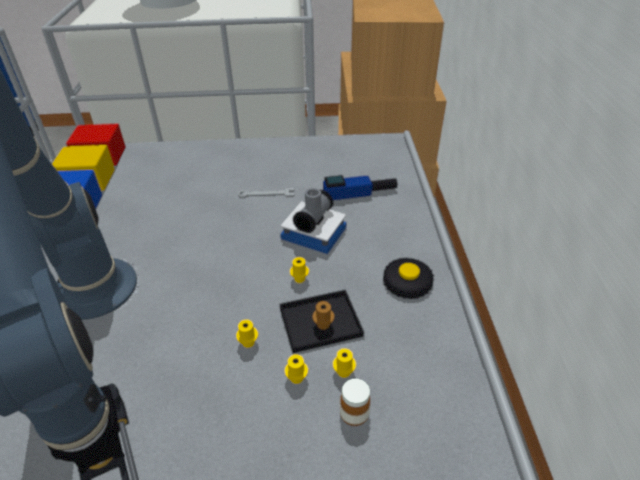

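```bash
python3 - <<'E'
import cv2
a=cv2.imread('pics/scene0.png')[240:380,170:370]; b=cv2.imread('pics/side0.png')[270:410,200:400]
cv2.imwrite('pics/crop0.png',cv2.resize(cv2.hconcat([a,b]),None,fx=2,fy=2,interpolation=cv2.INTER_CUBIC))
E
```

```text
(no output)
```

View pics/crop0.png

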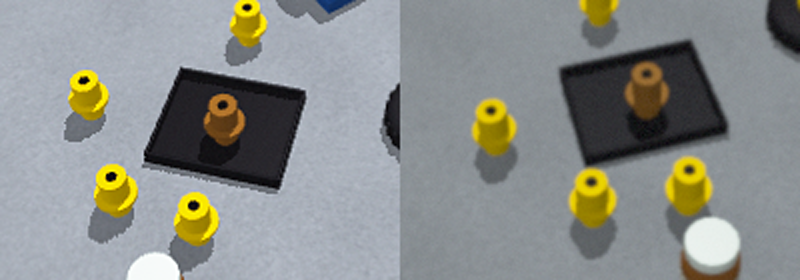

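Candidates in the scene picture: yellow look-alikes at (213,288), (294,250), (227,335) and (267,349), and the bronze part in the black tray at (282,300). In the side picture the bronze part is at (323,316). I choose the bronze one, and the crop confirms it: bronze, upright, hub up.

```bash
cat > h.py <<'E'
import numpy as np, cv2
from station import *
from scipy.spatial.transform import Rotation as R
def ray(p,uv):
    K=p["camera_matrix"]; d=np.array([p["k1"],0,0,0,0.])
    n=cv2.undistortPoints(np.array([[uv]],float),K,d)[0,0]
    E=p["extrinsics"]; return E[:3,3],E[:3,:3]@np.array([n[0],n[1],1])
def onz(p,uv,z):
    o,d=ray(p,uv); return o+d*(z-o[2])/d[2]
def tri(L):
    A=0;b=0
    for p,uv in L:
        o,d=ray(p,uv); d=d/np.linalg.norm(d); M=np.eye(3)-np.outer(d,d); A=A+M;b=b+M@o
    return np.linalg.solve(A,b)
def proj(p,X):
    E=p["extrinsics"]; c=E[:3,:3].T@(np.asarray(X)-E[:3,3]); n=c[:2]/c[2]; n=n*(1+p["k1"]*(n@n)); K=p["camera_matrix"]
    return K[:2,:2]@n+K[:2,2]
def totool(s,X):
    "shift in tool axes to bring the TCP to X"
    return R.from_rotvec(s["ee_rot"]).inv().apply(np.asarray(X)-s["position"])
E
python3 - <<'E'
from h import *
P={n:read_camera(n) for n in ["scene","side"]}
a,b=P["scene"],P["side"]
print(tri([(a,(281.7,301.0)),(b,(324.0,316.2))]), onz(a,(281.7,301),.0375),onz(b,(324,316.2),.0375))
print(tri([(a,(336.3,186.1)),(b,(311.1,194.8))]), onz(a,(336.3,186.1),.145),onz(b,(311.1,194.8),.145))
for q in ["jar_mid","analyser_mid","cap_mid","spanner_grip"]:
    l=landmark_of(q,a); print(q,[(i["at"],i["score"],onz(a,i["at"],.03).round(3)) for i in l[:1]])
for uv in [(213,288),(294,250),(227,335),(267,349)]: print(onz(a,uv,.035).round(3))
# colour blob of bronze
for n,p in P.items():
    hsv=cv2.cvtColor(p["image"],cv2.COLOR_RGB2HSV)
    x,y=((281,301) if n=="scene" else (324,316))
    w=hsv[y-22:y+22,x-22:x+22]; m=(w[...,0]>5)&(w[...,0]<20)&(w[...,1]>120)&(w[...,2]>50)
    yy,xx=np.nonzero(m); print(n,xx.min()+x-22,xx.max()+x-22,yy.min()+y-22,yy.max()+y-22)
    for X in [(0,0,0)]: pass
s=observe(); print(R.from_rotvec(s["ee_rot"]).as_matrix().round(3),s["clock"])
E
```

```text
[ 0.59017389 -0.16265787  0.04435033] [ 0.58719165 -0.15839629  0.0375    ] [ 0.59049964 -0.15706825  0.0375    ]
[0.57400985 0.18009241 0.14116678] [0.57523997 0.1772581  0.145     ] [0.57417663 0.17312738 0.145     ]
jar_mid [([250.7, 387.5], 0.56, array([ 0.637, -0.378,  0.03 ]))]
analyser_mid [([402.9, 193.9], 0.91, array([0.718, 0.362, 0.03 ]))]
cap_mid [([389.0, 297.6], 0.63, array([ 0.816, -0.028,  0.03 ]))]
spanner_grip []
[ 0.411 -0.199  0.035]
[0.532 0.005 0.035]
[ 0.521 -0.296  0.035]
[ 0.622 -0.286  0.035]
scene 272 292 287 312
side 312 334 301 329
[[ 0.904  0.427  0.   ]
 [ 0.427 -0.904 -0.   ]
 [ 0.     0.    -1.   ]] 1.05
```

```bash
python3 - <<'E'
from h import *
s=observe(); print(totool(s,[0.589,-0.158,0.20]))
E
```

```text
[ 0.46524724 -0.28083918 -0.00661779]
```

```bash
python3 -m creep '[{"dx":0.035,"dy":-0.021,"dz":-0.007,"gripper":0.087},{"dx":0.07,"dy":-0.042,"dz":-0.007,"gripper":0.087},{"dx":0.105,"dy":-0.063,"dz":-0.007,"gripper":0.087},{"dx":0.14,"dy":-0.084,"dz":-0.007,"gripper":0.087},{"dx":0.175,"dy":-0.105,"dz":-0.007,"gripper":0.087},{"dx":0.21,"dy":-0.126,"dz":-0.007,"gripper":0.087},{"dx":0.245,"dy":-0.147,"dz":-0.007,"gripper":0.087},{"dx":0.28,"dy":-0.168,"dz":-0.007,"gripper":0.087},{"dx":0.31,"dy":-0.187,"dz":-0.007,"gripper":0.087},{"dx":0.33,"dy":-0.199,"dz":-0.007,"gripper":0.087}]'
python3 - <<'E'
from h import *
s=observe(); print(s["position"],totool(s,[0.589,-0.158,0.20]),s["clock"],R.from_rotvec(s["ee_rot"]).as_matrix().round(3))
E
```

```text
[ 0.28804903 -0.61049795  0.19340085] [ 0.46524724 -0.28083918 -0.00661779] 1.05 [[ 0.904  0.427  0.   ]
 [ 0.427 -0.904 -0.   ]
 [ 0.     0.    -1.   ]]invalid input at $[0]: expected keys dx, dy, dz, turn, gripper
```

```bash
python3 -m creep '[{"dx":0.035,"dy":-0.021,"dz":-0.007,"turn":0,"gripper":0.087},{"dx":0.07,"dy":-0.042,"dz":-0.007,"turn":0,"gripper":0.087},{"dx":0.105,"dy":-0.063,"dz":-0.007,"turn":0,"gripper":0.087},{"dx":0.14,"dy":-0.084,"dz":-0.007,"turn":0,"gripper":0.087},{"dx":0.175,"dy":-0.105,"dz":-0.007,"turn":0,"gripper":0.087},{"dx":0.21,"dy":-0.126,"dz":-0.007,"turn":0,"gripper":0.087},{"dx":0.245,"dy":-0.147,"dz":-0.007,"turn":0,"gripper":0.087},{"dx":0.28,"dy":-0.168,"dz":-0.007,"turn":0,"gripper":0.087},{"dx":0.31,"dy":-0.187,"dz":-0.007,"turn":0,"gripper":0.087},{"dx":0.33,"dy":-0.199,"dz":-0.007,"turn":0,"gripper":0.087}]'
python3 - <<'E'
from h import *
s=observe(); print(s["position"],totool(s,[0.589,-0.158,0.20]),s["clock"],R.from_rotvec(s["ee_rot"]).as_matrix().round(3))
p=read_camera("wrist"); cv2.imwrite("pics/w1.png",p["image"][:,:,::-1]); print(observe()["position"])
print(proj(p,[0.589,-0.158,0.0375]))
for q in ["bushing_center","shoulder"]: print([(l["at"],l["score"]) for l in landmark_of(q,p)][:3])
E
```

```text
clock: 1.88
position: [0.504, -0.2851, 0.2007]
ee_rot: [-3.063, -0.694, -0.003]
contact_force: [0.6, 0.7, 0.0]
width: 0.0869
[ 0.50398123 -0.28508289  0.20074725] [ 0.13151292 -0.0779875   0.00105367] 1.8833 [[ 0.902  0.431  0.002]
 [ 0.431 -0.902  0.001]
 [ 0.002 -0.001 -1.   ]]
[ 0.50670838 -0.28085016  0.20083418]
[238.28686291  70.86831397]
[([53.2, 51.7], 0.95), ([386.2, 99.3], 0.65), ([210.7, 260.6], 0.59)]
[([382.4, 99.8], 0.9), ([57.8, 57.1], 0.67), ([344.6, 203.1], 0.66)]
```

View pics/w1.png

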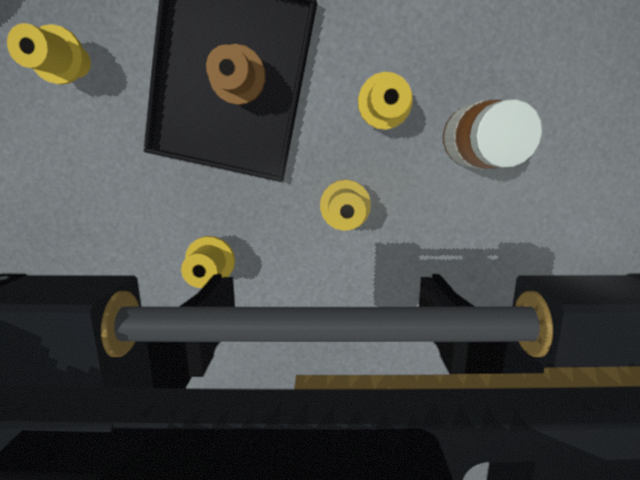

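The bronze bushing shows at about (233,75), with its hub top at (227,67), inside the tray. The yellow look-alikes are well clear. I'll move closer to refine the position.

```bash
python3 -m creep '[{"dx":0.03,"dy":-0.03,"dz":0,"turn":0,"gripper":0.087},{"dx":0.055,"dy":-0.06,"dz":0,"turn":0,"gripper":0.087},{"dx":0.07,"dy":-0.08,"dz":0,"turn":0,"gripper":0.087},{"dx":0.07,"dy":-0.08,"dz":0,"turn":0,"gripper":0.087},{"dx":0.07,"dy":-0.08,"dz":0,"turn":0,"gripper":0.087},{"dx":0.07,"dy":-0.08,"dz":0,"turn":0,"gripper":0.087}]'
python3 - <<'E'
from h import *
s=observe(); 
p=read_camera("wrist"); im=p["image"]; cv2.imwrite("pics/w2.png",im[:,:,::-1])
print(s["position"],proj(p,[0.589,-0.158,0.070]))
hsv=cv2.cvtColor(im,cv2.COLOR_RGB2HSV); m=((hsv[...,0]>5)&(hsv[...,0]<20)&(hsv[...,1]>110)&(hsv[...,2]>50)).astype(np.uint8)
m[330:]=0
n,l,st,c=cv2.connectedComponentsWithStats(m); i=1+st[1:,4].argmax(); print(st[i],c[i])
x,y,w,h=st[i][:4]; cv2.imwrite("pics/w2c.png",cv2.resize(im[y-20:y+h+20,x-20:x+w+20,::-1],None,fx=5,fy=5)); print(x-20,y-20)
E
```

```text
clock: 2.53
position: [0.53, -0.19, 0.2003]
ee_rot: [3.065, 0.682, -0.001]
contact_force: [0.2, 0.4, -0.0]
width: 0.0867
[ 0.52999271 -0.18999523  0.20034636] [321.27395367 145.2582746 ]
[ 293  120   54   56 2205] [319.47664399 147.32471655]
273 100
```

View pics/w2c.png

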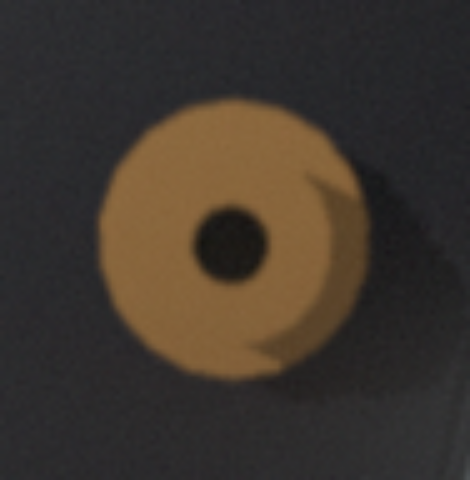

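View pics/w2.png

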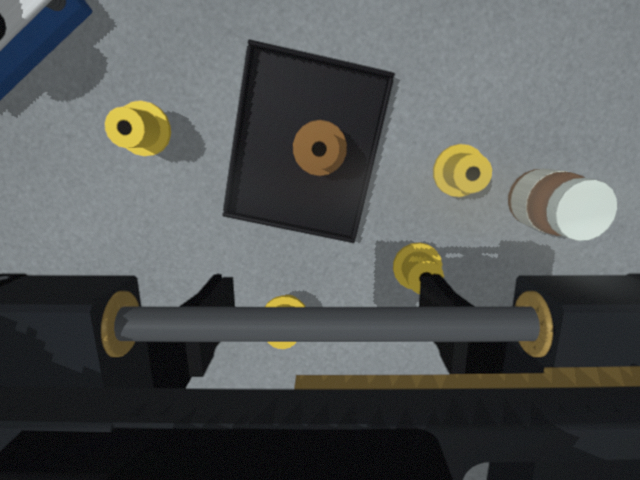

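```bash
python3 - <<'E'
from h import *
p=read_camera("wrist"); s=observe()
X=onz(p,(319.2,148.8),.070);Y=onz(p,(320,148),.038); print(X,Y)
print("proj TCP",proj(p,s["position"]))
t=(X+Y)/2
print(totool(s,[t[0],t[1],0.2]),totool(s,[t[0],t[1],0.041]),s["position"])
E
```

```text
[ 0.58558752 -0.15798588  0.07      ] [ 0.58579357 -0.15807955  0.038     ]
proj TCP [325.98200918 273.97880062]
[ 0.0640987  -0.00558318  0.00022489] [ 0.06422665 -0.00571454  0.15922479] [ 0.52996734 -0.19019964  0.20028109]
```

```bash
python3 -m creep '[{"dx":0.03,"dy":-0.003,"dz":0,"turn":0,"gripper":0.087},{"dx":0.055,"dy":-0.006,"dz":0.01,"turn":0,"gripper":0.087},{"dx":0.064,"dy":-0.006,"dz":0.04,"turn":0,"gripper":0.087},{"dx":0.064,"dy":-0.006,"dz":0.07,"turn":0,"gripper":0.087},{"dx":0.064,"dy":-0.006,"dz":0.095,"turn":0,"gripper":0.087},{"dx":0.064,"dy":-0.006,"dz":0.11,"turn":0,"gripper":0.087},{"dx":0.064,"dy":-0.006,"dz":0.11,"turn":0,"gripper":0.087},{"dx":0.064,"dy":-0.006,"dz":0.11,"turn":0,"gripper":0.087}]'
python3 - <<'E'
from h import *
s=observe(); p=read_camera("wrist"); cv2.imwrite("pics/w3.png",p["image"][:,:,::-1])
q=read_camera("side"); cv2.imwrite("pics/s3.png",cv2.resize(q["image"][220:400,200:440,::-1],None,fx=3,fy=3))
print(totool(s,[.5857,-.158,.041]),proj(p,[.5857,-.158,.07]))
E
```

```text
clock: 3.3
position: [0.5854, -0.1563, 0.0898]
ee_rot: [-3.066, -0.683, 0.003]
contact_force: [0.0, -0.5, -0.1]
width: 0.0874
[-0.00037948  0.00166207  0.0487562 ] [328.92339511 263.45574342]
```

View pics/w3.png

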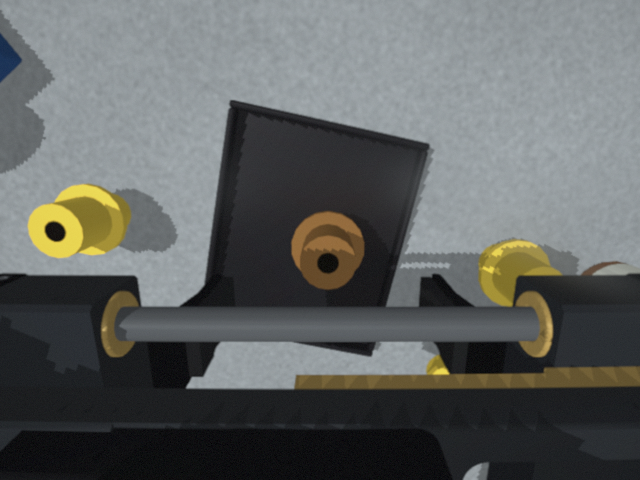

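View pics/s3.png

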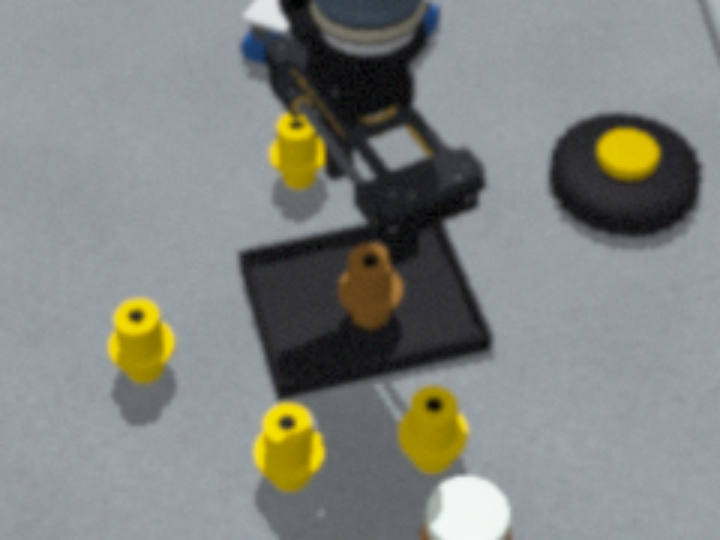

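The hub hole is at (328,263) in the wrist view against a predicted (329,263), so the part is centred between the jaws. I'll descend to just above the shoulder.

```bash
python3 -m creep '[{"dx":0,"dy":0.001,"dz":0.012,"turn":0,"gripper":0.087},{"dx":0,"dy":0.001,"dz":0.024,"turn":0,"gripper":0.087},{"dx":0,"dy":0.001,"dz":0.035,"turn":0,"gripper":0.087},{"dx":0,"dy":0.001,"dz":0.043,"turn":0,"gripper":0.087},{"dx":0,"dy":0.001,"dz":0.047,"turn":0,"gripper":0.087},{"dx":0,"dy":0.001,"dz":0.048,"turn":0,"gripper":0.087},{"dx":0,"dy":0.001,"dz":0.048,"turn":0,"gripper":0.087},{"dx":0,"dy":0.001,"dz":0.048,"turn":0,"gripper":0.087}]'
```

```text
clock: 4.07
position: [0.5869, -0.1556, 0.0426]
ee_rot: [3.065, 0.687, 0.001]
contact_force: [-0.1, -0.5, 0.1]
width: 0.0872
```

```bash
python3 -m creep '[{"dx":0,"dy":0,"dz":0.001,"turn":0,"gripper":0.06},{"dx":0,"dy":0,"dz":0.001,"turn":0,"gripper":0.05},{"dx":0,"dy":0,"dz":0.001,"turn":0,"gripper":0.042},{"dx":0,"dy":0,"dz":0.001,"turn":0,"gripper":0.036},{"dx":0,"dy":0,"dz":0.001,"turn":0,"gripper":0.03},{"dx":0,"dy":0,"dz":0.001,"turn":0,"gripper":0.02},{"dx":0,"dy":0,"dz":0.001,"turn":0,"gripper":0.02},{"dx":0,"dy":0,"dz":0.001,"turn":0,"gripper":0.02},{"dx":0,"dy":0,"dz":0.001,"turn":0,"gripper":0.02},{"dx":0,"dy":0,"dz":0.001,"turn":0,"gripper":0.02}]'
```

```text
clock: 4.9
position: [0.5865, -0.1557, 0.0414]
ee_rot: [3.066, 0.687, 0.0]
contact_force: [0.3, 0.3, -0.5]
width: 0.0284
```

```bash
python3 - <<'E'
from h import *
s=observe(); print(s["width"]); p=read_camera("wrist"); print(observe()["width"]); cv2.imwrite("pics/w4.png",p["image"][:,:,::-1])
q=read_camera("scene"); cv2.imwrite("pics/s4.png",cv2.resize(q["image"][220:370,190:390,::-1],None,fx=4,fy=4,interpolation=cv2.INTER_CUBIC))
E
```

```text
0.02843179537593448
0.025435944552609908
```

View pics/w4.png

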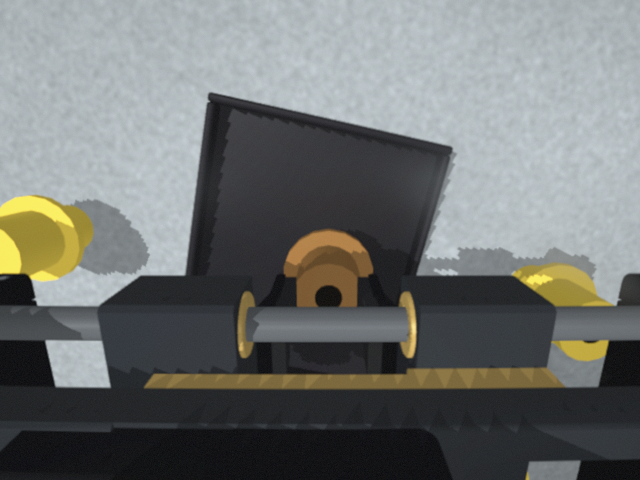

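View pics/s4.png

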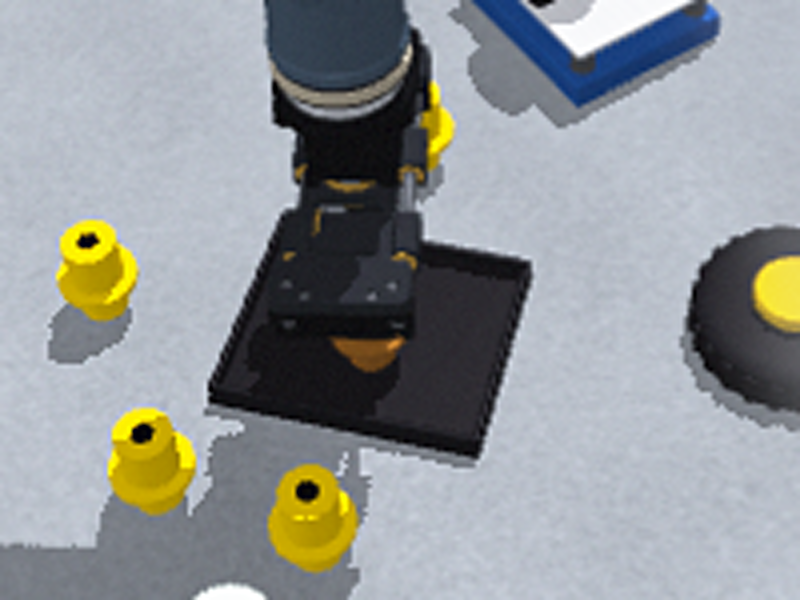

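```bash
python3 - <<'E'
from h import *
p=read_camera("wrist"); s=observe(); im=p["image"]
print(s["width"],s["position"],proj(p,[.5857,-.158,.07]),onz(p,(328,297),.07), s["contact_force"])
cv2.imwrite("pics/w5.png",cv2.resize(im[210:400,220:440,::-1],None,fx=3.5,fy=3,interpolation=cv2.INTER_CUBIC))
E
```

```text
0.022230496222682274 [ 0.5865376  -0.15568338  0.04137141] [329.85084578 298.45766324] [ 0.58599948 -0.15689164  0.07      ] [-1.29776443  0.1818779   0.26000272]
```

View pics/w5.png

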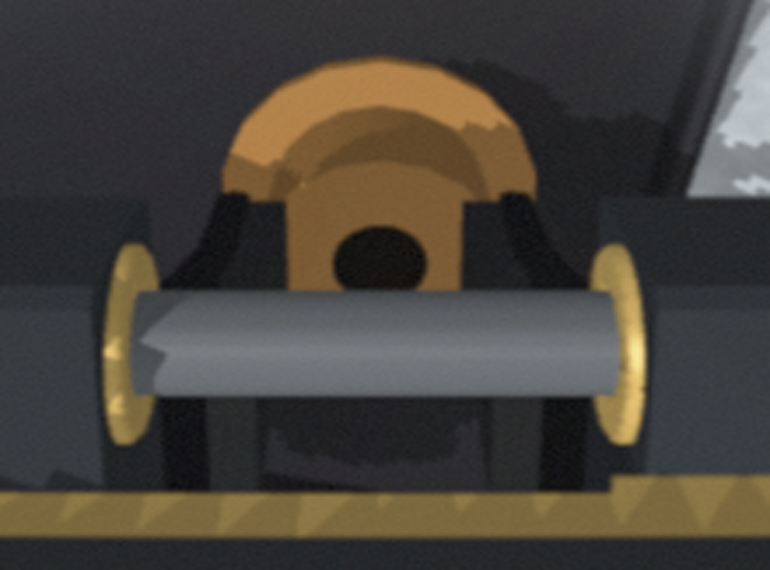

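```bash
python3 - <<'E'
from h import *
p=read_camera("wrist"); s=observe(); im=p["image"].copy()
M=R.from_rotvec(s["ee_rot"]).as_matrix(); T=s["position"]
print(s["width"],s["tau"],s["contact_force"])
for nm,v in {"tip R inner front":(.0095,-.010,0),"tip L inner front":(.0095,.010,0),"grasp inner front":(.0095,.01,-.019),"z-.03":(.0095,.01,-.03),"z-.045":(.0095,.01,-.045),"hubtop L":(0,.017,-.029),"hub top front":(.017,0,-.029),"sh front":(.025,0,0.003),"sh L":(0,.025,.003)}.items():
    print(nm,proj(p,T+M@np.array(v)).round(0))
E
```

```text
0.02163061616724935 [ 2.73616370e-04 -4.86664402e+01 -2.36901820e+00 -1.83965743e+01
 -4.03095817e-02 -4.96128341e-02 -4.72097599e-05] [-0.08607513 -0.16331571 -0.12561919]
tip R inner front [308. 258.]
tip L inner front [345. 257.]
grasp inner front [347. 269.]
z-.03 [348. 277.]
z-.045 [350. 290.]
hubtop L [362. 295.]
hub top front [326. 261.]
sh front [326. 228.]
sh L [371. 272.]
```

```bash
python3 - <<'E'
from h import *
s=observe(); M=R.from_rotvec(s["ee_rot"]).as_matrix(); T=s["position"]
out=[]
for n in ["scene","side"]:
    p=read_camera(n); im=p["image"].copy(); c=proj(p,T).astype(int); f=6
    x0,y0=c[0]-33,c[1]-45
    cr=cv2.resize(im[y0:y0+80,x0:x0+66],None,fx=f,fy=f,interpolation=cv2.INTER_CUBIC)
    for v,col in [((0,0,0),(255,0,0)),((0,.01,0),(0,255,0)),((0,-.01,0),(0,255,0)),((0,0,-.019),(255,0,255)),((0,.01,-.07),(0,255,255)),((0,-.01,-.07),(0,255,255)),((0,.058,-.0702),(255,255,0)),((0,-.058,-.0702),(255,255,0))]:
        q=(proj(p,T+M@np.array(v))-[x0,y0])*f; cv2.circle(cr,tuple(q.astype(int)),4,col,-1)
    out.append(cr)
cv2.imwrite("pics/s6.png",cv2.hconcat(out)[:,:,::-1])
E
```

```text
(no output)
```

View pics/s6.png

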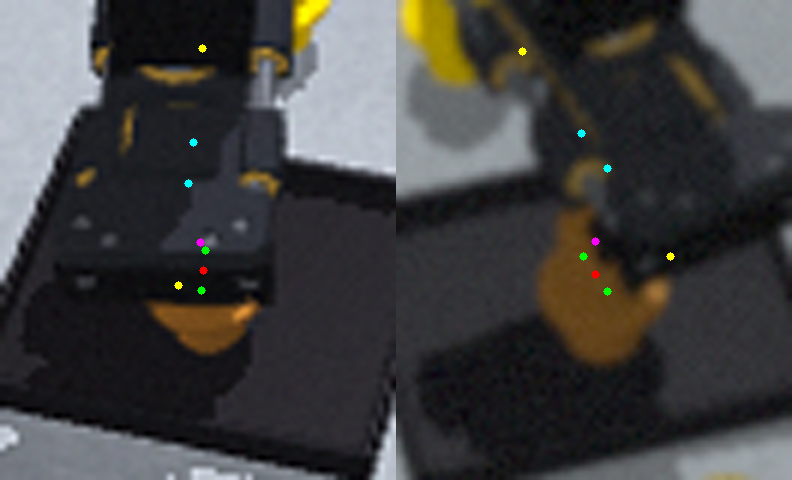

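```bash
python3 -m creep '[{"dx":0,"dy":0,"dz":0,"turn":0,"gripper":0.05},{"dx":0,"dy":0,"dz":0,"turn":0,"gripper":0.06},{"dx":0,"dy":0,"dz":0,"turn":0,"gripper":0.06},{"dx":0,"dy":0,"dz":0,"turn":0,"gripper":0.06},{"dx":0,"dy":0,"dz":0,"turn":0,"gripper":0.06},{"dx":0,"dy":0,"dz":0,"turn":0,"gripper":0.06},{"dx":0,"dy":0,"dz":0,"turn":0,"gripper":0.06},{"dx":0,"dy":0,"dz":0,"turn":0,"gripper":0.06}]'
python3 - <<'E'
from h import *
s=observe(); M=R.from_rotvec(s["ee_rot"]).as_matrix(); T=s["position"]
print(s["width"])
out=[]
for n in ["scene","side"]:
    p=read_camera(n); im=p["image"].copy(); c=proj(p,T).astype(int); f=6
    x0,y0=c[0]-33,c[1]-45
    cr=cv2.resize(im[y0:y0+80,x0:x0+66],None,fx=f,fy=f,interpolation=cv2.INTER_CUBIC)
    out.append(cr)
cv2.imwrite("pics/s7.png",cv2.hconcat(out)[:,:,::-1])
p=read_camera("wrist"); cv2.imwrite("pics/w7.png",p["image"][:,:,::-1])
E
```

```text
clock: 5.87
position: [0.5865, -0.1557, 0.0414]
ee_rot: [3.066, 0.687, 0.0]
contact_force: [-0.0, 0.5, -0.4]
width: 0.0581
0.05814911972486465
```

View pics/s7.png

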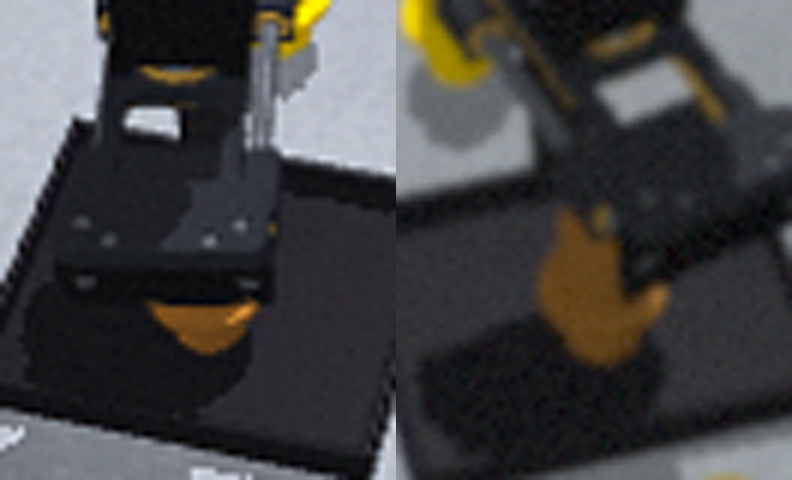

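View pics/w7.png

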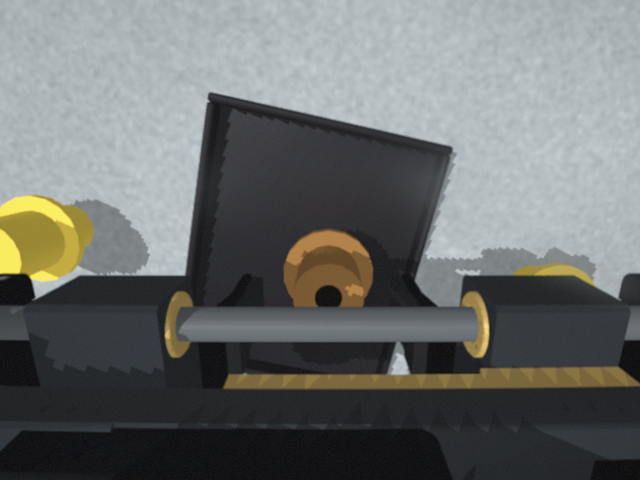

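The jaws closed in empty air above the hub. The wrist view puts the fingertips (corners at row ~278, 87 mm gap = 189 px) about 30 mm behind the reported TCP. I'll reopen and go about 26 mm lower in small steps, watching the force.

```bash
python3 -m creep '[{"dx":0,"dy":0,"dz":0,"turn":0,"gripper":0.08},{"dx":0,"dy":0,"dz":0,"turn":0,"gripper":0.08},{"dx":0,"dy":0,"dz":0,"turn":0,"gripper":0.08},{"dx":0,"dy":0,"dz":0.003,"turn":0,"gripper":0.08},{"dx":0,"dy":0,"dz":0.006,"turn":0,"gripper":0.08},{"dx":0,"dy":0,"dz":0.009,"turn":0,"gripper":0.08},{"dx":0,"dy":0,"dz":0.012,"turn":0,"gripper":0.08},{"dx":0,"dy":0,"dz":0.012,"turn":0,"gripper":0.08}]'
python3 - <<'E'
from h import *
s=observe(); M=R.from_rotvec(s["ee_rot"]).as_matrix(); T=s["position"]
out=[]
for n in ["scene","side"]:
    p=read_camera(n); im=p["image"].copy(); c=proj(p,T).astype(int); f=6
    x0,y0=c[0]-33,c[1]-45
    out.append(cv2.resize(im[y0:y0+80,x0:x0+66],None,fx=f,fy=f,interpolation=cv2.INTER_CUBIC))
cv2.imwrite("pics/s8.png",cv2.hconcat(out)[:,:,::-1])
p=read_camera("wrist"); cv2.imwrite("pics/w8.png",p["image"][:,:,::-1])
E
```

```text
clock: 6.68
position: [0.5859, -0.1555, 0.0284]
ee_rot: [-3.065, -0.687, 0.002]
contact_force: [0.1, -0.4, -0.3]
width: 0.0799
```

View pics/s8.png

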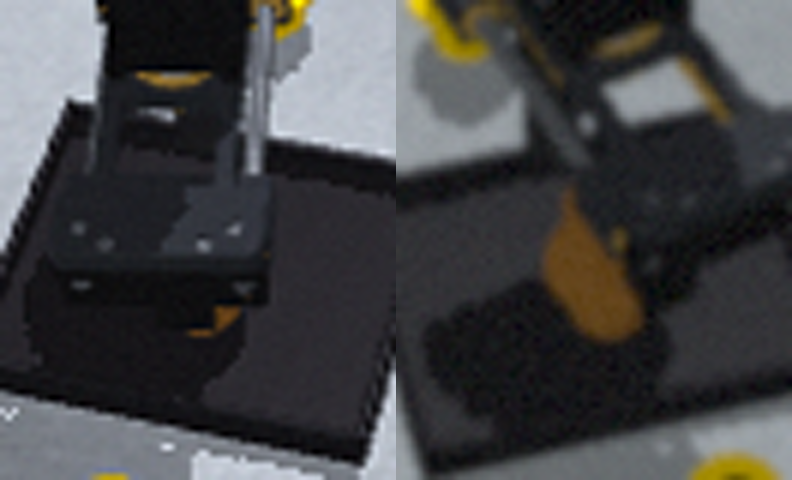

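View pics/w8.png

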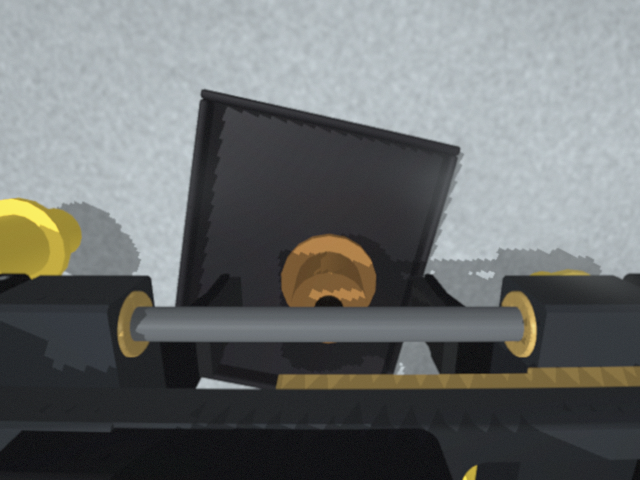

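```bash
python3 -m creep '[{"dx":0,"dy":0,"dz":0.002,"turn":0,"gripper":0.08},{"dx":0,"dy":0,"dz":0.004,"turn":0,"gripper":0.08},{"dx":0,"dy":0,"dz":0.006,"turn":0,"gripper":0.08},{"dx":0,"dy":0,"dz":0.008,"turn":0,"gripper":0.08},{"dx":0,"dy":0,"dz":0.008,"turn":0,"gripper":0.08},{"dx":0,"dy":0,"dz":0.008,"turn":0,"gripper":0.08}]'
python3 - <<'E'
from h import *
s=observe(); M=R.from_rotvec(s["ee_rot"]).as_matrix(); T=s["position"]
out=[]
for n in ["scene","side"]:
    p=read_camera(n); im=p["image"].copy(); c=proj(p,T).astype(int); f=6
    x0,y0=c[0]-33,c[1]-55
    out.append(cv2.resize(im[y0:y0+80,x0:x0+66],None,fx=f,fy=f,interpolation=cv2.INTER_CUBIC))
cr=cv2.convertScaleAbs(cv2.hconcat(out),alpha=1.8,beta=10)
cv2.imwrite("pics/s9.png",cr[:,:,::-1])
p=read_camera("wrist"); cv2.imwrite("pics/w9.png",cv2.convertScaleAbs(p["image"],alpha=1.8,beta=10)[:,:,::-1])
E
```

```text
clock: 7.33
position: [0.5864, -0.1556, 0.0212]
ee_rot: [-3.065, -0.687, 0.0]
contact_force: [-0.5, -0.0, 0.2]
width: 0.0801
```

View pics/s9.png

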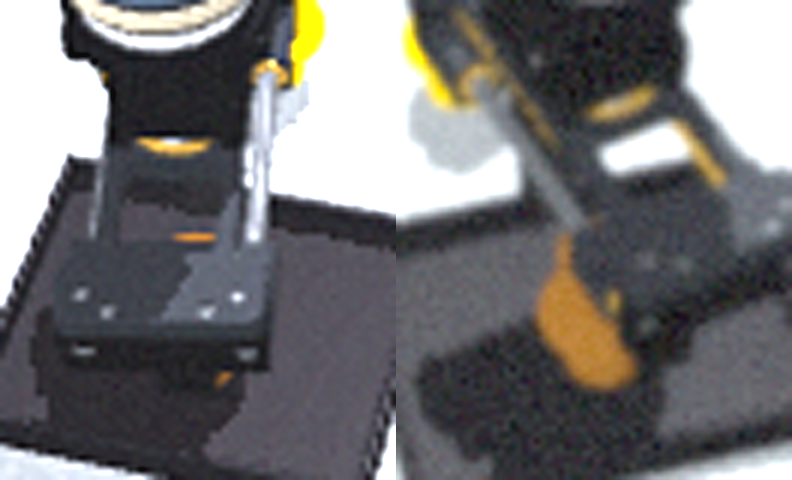

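View pics/w9.png

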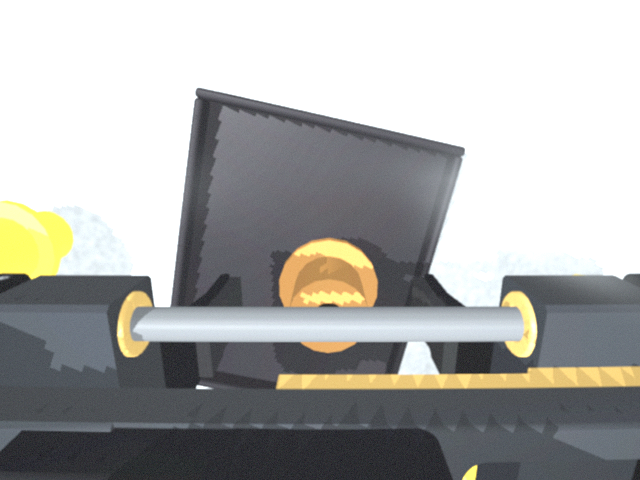

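```bash
python3 -m creep '[{"dx":0,"dy":0,"dz":0.001,"turn":0,"gripper":0.08},{"dx":0,"dy":0,"dz":0.002,"turn":0,"gripper":0.08},{"dx":0,"dy":0,"dz":0.003,"turn":0,"gripper":0.08},{"dx":0,"dy":0,"dz":0.004,"turn":0,"gripper":0.08},{"dx":0,"dy":0,"dz":0.005,"turn":0,"gripper":0.08},{"dx":0,"dy":0,"dz":0.005,"turn":0,"gripper":0.06},{"dx":0,"dy":0,"dz":0.005,"turn":0,"gripper":0.052},{"dx":0,"dy":0,"dz":0.005,"turn":0,"gripper":0.052},{"dx":0,"dy":0,"dz":0.005,"turn":0,"gripper":0.052},{"dx":0,"dy":0,"dz":0.005,"turn":0,"gripper":0.052}]'
python3 - <<'E'
from h import *
s=observe(); M=R.from_rotvec(s["ee_rot"]).as_matrix(); T=s["position"]
out=[]
for n in ["scene","side"]:
    p=read_camera(n); im=p["image"].copy(); c=proj(p,T).astype(int); f=6
    x0,y0=c[0]-33,c[1]-55
    out.append(cv2.resize(im[y0:y0+80,x0:x0+66],None,fx=f,fy=f,interpolation=cv2.INTER_CUBIC))
cr=cv2.convertScaleAbs(cv2.hconcat(out),alpha=2,beta=10)
cv2.imwrite("pics/s10.png",cr[:,:,::-1])
p=read_camera("wrist"); cv2.imwrite("pics/w10.png",cv2.resize(cv2.convertScaleAbs(p["image"][200:400,200:460],alpha=2,beta=10)[:,:,::-1],None,fx=3,fy=3))
E
```

```text
clock: 8.32
position: [0.5866, -0.1557, 0.0164]
ee_rot: [3.065, 0.687, 0.0]
contact_force: [0.1, 0.3, 0.3]
width: 0.056
```

View pics/s10.png

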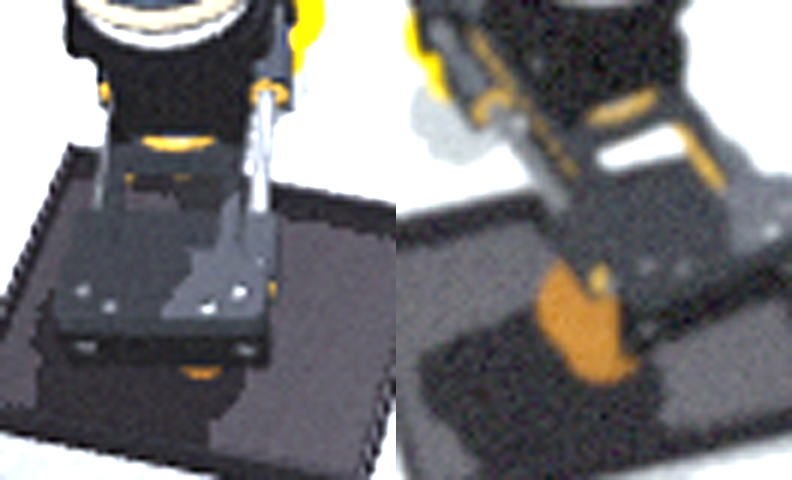

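View pics/w10.png

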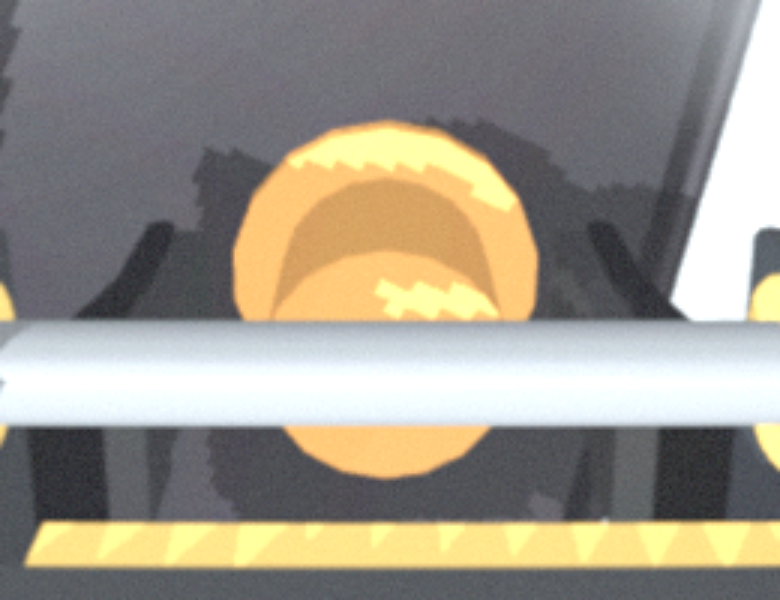

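```bash
python3 -m creep '[{"dx":0,"dy":0,"dz":0,"turn":0,"gripper":0.044},{"dx":0,"dy":0,"dz":0,"turn":0,"gripper":0.044},{"dx":0,"dy":0,"dz":0,"turn":0,"gripper":0.044},{"dx":0,"dy":0,"dz":0.001,"turn":0,"gripper":0.044},{"dx":0,"dy":0,"dz":0.002,"turn":0,"gripper":0.044},{"dx":0,"dy":0,"dz":0.002,"turn":0,"gripper":0.044}]'; python3 -m creep '[{"dx":0,"dy":0,"dz":0.001,"turn":0,"gripper":0.044},{"dx":0,"dy":0,"dz":0.0015,"turn":0,"gripper":0.044},{"dx":0,"dy":0,"dz":0.0015,"turn":0,"gripper":0.044}]'
```

```text
clock: 8.97
position: [0.5863, -0.1556, 0.0141]
ee_rot: [-3.065, -0.687, 0.001]
contact_force: [-0.0, 0.8, 1.2]
width: 0.0438
clock: 9.22
position: [0.5864, -0.1556, 0.0127]
ee_rot: [-3.066, -0.687, 0.0]
contact_force: [0.9, -0.4, -1.0]
width: 0.0439
```

```bash
python3 -m creep '[{"dx":0,"dy":0,"dz":0.001,"turn":0,"gripper":0.044},{"dx":0,"dy":0,"dz":0.0015,"turn":0,"gripper":0.044},{"dx":0,"dy":0,"dz":0.0015,"turn":0,"gripper":0.044}]'
python3 - <<'E'
from h import *
p=read_camera("wrist"); cv2.imwrite("pics/w11.png",cv2.resize(cv2.convertScaleAbs(p["image"][200:400,200:460],alpha=2,beta=10)[:,:,::-1],None,fx=3,fy=3))
E
```

```text
clock: 9.47
position: [0.5865, -0.1556, 0.0112]
ee_rot: [-3.066, -0.687, 0.0]
contact_force: [0.2, 0.4, 0.9]
width: 0.0438
```

View pics/w11.png

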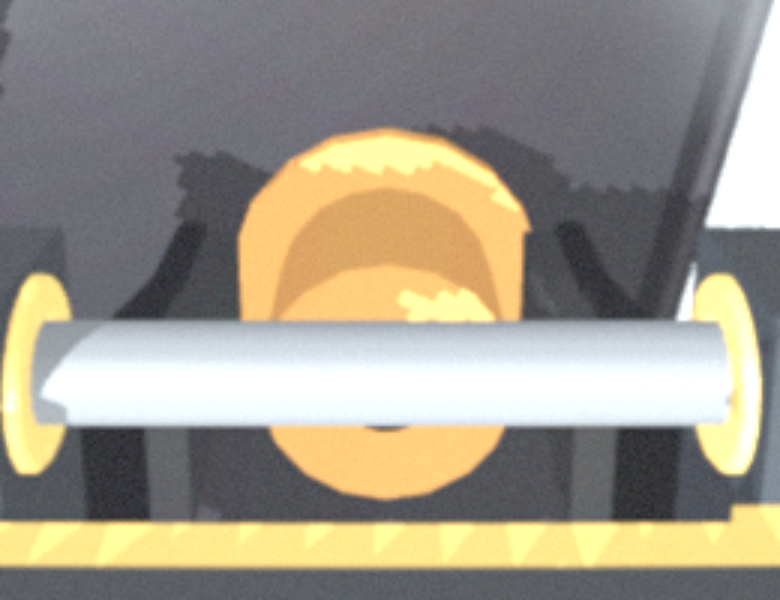

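```bash
python3 -m creep '[{"dx":0,"dy":0,"dz":0.001,"turn":0,"gripper":0.044},{"dx":0,"dy":0,"dz":0.0015,"turn":0,"gripper":0.044},{"dx":0,"dy":0,"dz":0.0015,"turn":0,"gripper":0.044}]' ; python3 -m creep '[{"dx":0,"dy":0,"dz":0,"turn":0,"gripper":0.036},{"dx":0,"dy":0,"dz":0,"turn":0,"gripper":0.034},{"dx":0,"dy":0,"dz":0,"turn":0,"gripper":0.028},{"dx":0,"dy":0,"dz":0,"turn":0,"gripper":0.028},{"dx":0,"dy":0,"dz":0,"turn":0,"gripper":0.028},{"dx":0,"dy":0,"dz":0,"turn":0,"gripper":0.028},{"dx":0,"dy":0,"dz":0,"turn":0,"gripper":0.028},{"dx":0,"dy":0,"dz":0,"turn":0,"gripper":0.028}]'
```

```text
clock: 9.77
position: [0.5864, -0.1556, 0.0097]
ee_rot: [-3.066, -0.687, 0.0]
contact_force: [0.5, -0.2, -0.3]
width: 0.0438
clock: 10.43
position: [0.5867, -0.1559, 0.0099]
ee_rot: [3.065, 0.687, 0.0]
contact_force: [1.0, -1.5, -0.1]
width: 0.0333
```

Gripped at 33 mm. Next I'll lift straight up.

```bash
python3 -m creep '[{"dx":0,"dy":0,"dz":-0.003,"turn":0,"gripper":0.02},{"dx":0,"dy":0,"dz":-0.01,"turn":0,"gripper":0.02},{"dx":0,"dy":0,"dz":-0.03,"turn":0,"gripper":0.02},{"dx":0,"dy":0,"dz":-0.06,"turn":0,"gripper":0.02},{"dx":0,"dy":0,"dz":-0.09,"turn":0,"gripper":0.02},{"dx":0,"dy":0,"dz":-0.12,"turn":0,"gripper":0.02},{"dx":0,"dy":0,"dz":-0.15,"turn":0,"gripper":0.02},{"dx":0,"dy":0,"dz":-0.17,"turn":0,"gripper":0.02},{"dx":0,"dy":0,"dz":-0.18,"turn":0,"gripper":0.02},{"dx":0,"dy":0,"dz":-0.18,"turn":0,"gripper":0.02}]'
python3 - <<'E'
from h import *
s=observe(); M=R.from_rotvec(s["ee_rot"]).as_matrix(); T=s["position"]
out=[]
for n in ["scene","side"]:
    p=read_camera(n); im=p["image"].copy(); c=proj(p,T).astype(int); f=5
    x0,y0=c[0]-40,c[1]-60
    out.append(cv2.resize(im[y0:y0+100,x0:x0+80],None,fx=f,fy=f,interpolation=cv2.INTER_CUBIC)); print(x0,y0)
    # nest measurements
    cv2.imwrite(f"pics/n12{n}.png",cv2.resize(im[140:260,260:420,::-1],None,fx=5,fy=5,interpolation=cv2.INTER_CUBIC))
cv2.imwrite("pics/s12.png",cv2.hconcat(out)[:,:,::-1])
p=read_camera("wrist"); cv2.imwrite("pics/w12.png",p["image"][:,:,::-1])
print(s["position"],M.round(3),totool(s,[.574,.176,.24]))
E
```

```text
clock: 11.27
position: [0.5877, -0.1556, 0.1924]
ee_rot: [3.064, 0.687, 0.006]
contact_force: [-0.1, -0.2, -3.3]
width: 0.0333
237 198
282 207
[ 0.58766642 -0.15556889  0.19241133] [[ 0.904  0.427  0.004]
 [ 0.427 -0.904 -0.001]
 [ 0.004  0.003 -1.   ]] [ 0.12934353 -0.30554763 -0.04796126]
```

View pics/s12.png

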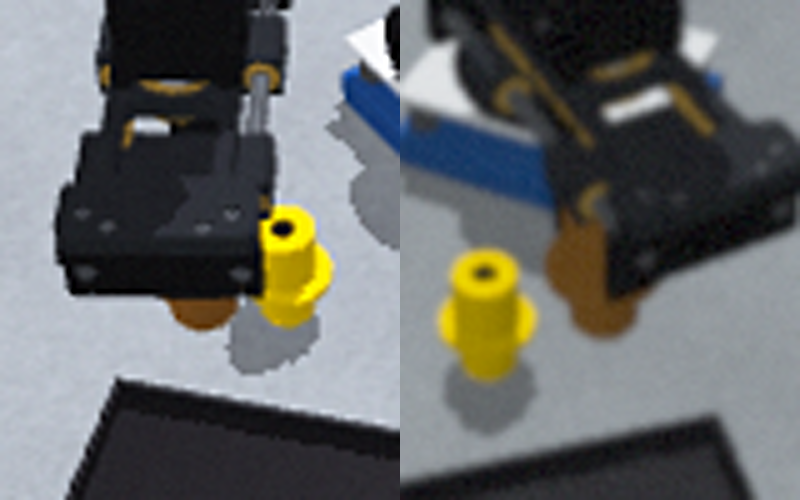

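View pics/w12.png

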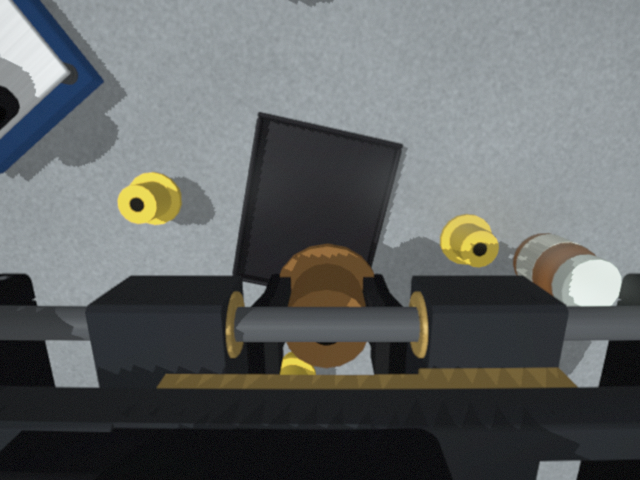

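View pics/n12side.png

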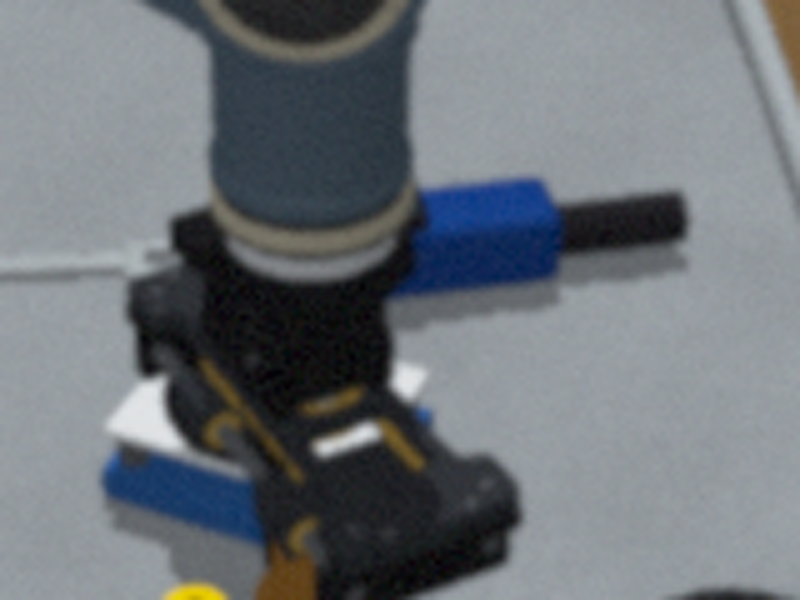

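View pics/n12scene.png

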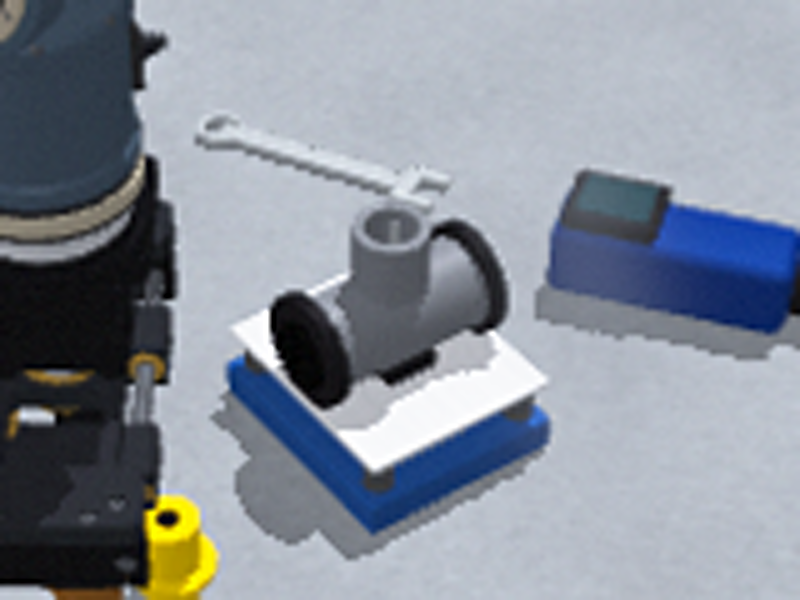

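The bushing is held (width 33 mm, about 3.3 N of weight). I'll carry it to a viewpoint 65 mm short of the bore for a wrist-camera fix.

```bash
python3 - <<'E'
from h import *
s=observe(); print(totool(s,[.516,.148,.225]),s["joints"])
E
```

```text
[ 0.06694871 -0.30384456 -0.03661683] [ 0.38310063  0.3757149  -0.25431925  1.69907496  0.10436519  1.08390087
 -1.03331708]
```

```bash
python3 -m creep '[{"dx":0.003,"dy":-0.015,"dz":-0.015,"turn":0,"gripper":0.02},{"dx":0.01,"dy":-0.045,"dz":-0.03,"turn":0,"gripper":0.02},{"dx":0.02,"dy":-0.08,"dz":-0.034,"turn":0,"gripper":0.02},{"dx":0.028,"dy":-0.115,"dz":-0.034,"turn":0,"gripper":0.02},{"dx":0.036,"dy":-0.15,"dz":-0.034,"turn":0,"gripper":0.02},{"dx":0.044,"dy":-0.185,"dz":-0.034,"turn":0,"gripper":0.02},{"dx":0.052,"dy":-0.22,"dz":-0.034,"turn":0,"gripper":0.02},{"dx":0.059,"dy":-0.255,"dz":-0.034,"turn":0,"gripper":0.02},{"dx":0.064,"dy":-0.285,"dz":-0.034,"turn":0,"gripper":0.02},{"dx":0.067,"dy":-0.304,"dz":-0.034,"turn":0,"gripper":0.02}]'
python3 -m creep '[{"dx":0,"dy":0,"dz":0,"turn":0,"gripper":0.02},{"dx":0,"dy":0,"dz":0,"turn":0,"gripper":0.02},{"dx":0,"dy":0,"dz":0,"turn":0,"gripper":0.02},{"dx":0,"dy":0,"dz":0,"turn":0,"gripper":0.02}]'
python3 - <<'E'
from h import *
s=observe()
p=read_camera("wrist"); cv2.imwrite("pics/w13.png",p["image"][:,:,::-1])
print(s["position"],s["joints"],proj(p,[.5745,.176,.145]),[ (l["at"],l["score"]) for l in landmark_of("bore_mouth",p)])
c=proj(p,[.5745,.176,.145]).astype(int)
x0,y0=c[0]-50,c[1]-50; print(x0,y0)
cv2.imwrite("pics/w13c.png",cv2.resize(p["image"][max(0,y0):y0+100,x0:x0+100,::-1],None,fx=6,fy=6,interpolation=cv2.INTER_CUBIC))
E
```

```text
clock: 12.25
position: [0.5145, 0.153, 0.2234]
ee_rot: [-3.061, -0.695, 0.003]
contact_force: [0.7, 0.9, -3.8]
width: 0.0335
clock: 12.58
position: [0.5174, 0.1466, 0.2234]
ee_rot: [3.066, 0.684, -0.002]
contact_force: [0.3, -0.1, -3.6]
width: 0.0336
[0.51735557 0.14660308 0.22339569] [-0.00996855  0.24796941 -0.41355542  1.80259089  0.11058688  1.11487704
 -1.59311694] [322.79403563 149.97366348] [([315.8, 145.7], 0.6)]
272 99
```

View pics/w13.png

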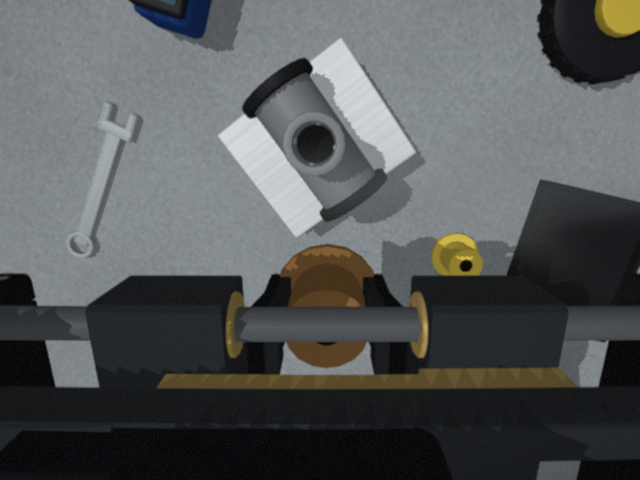

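View pics/w13c.png

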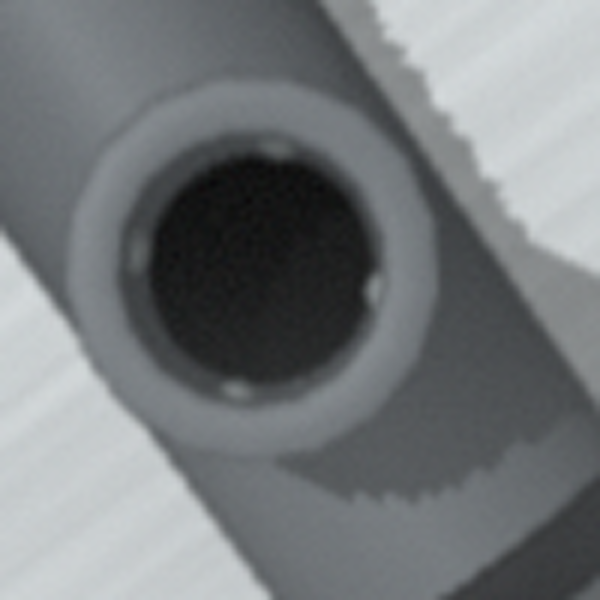

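```bash
python3 - <<'E'
from h import *
from scipy.optimize import least_squares
p=read_camera("wrist"); s=observe(); M=R.from_rotvec(s["ee_rot"]).as_matrix(); T=s["position"]
im=p["image"]; cv2.imwrite("pics/w14c.png",cv2.resize(cv2.convertScaleAbs(im[235:385,255:400],alpha=1.8)[:,:,::-1],None,fx=5,fy=4,interpolation=cv2.INTER_CUBIC))
B=onz(p,(313.5,143.2),.145); print("bore",B)
th=np.linspace(0,2*np.pi,721)
def circ(cx,cy,cz,r):
    return np.array([proj(p,T+M@np.array([cx+r*np.cos(t),cy+r*np.sin(t),cz])) for t in th[::6]])
def pred(cx,cy,ctop):
    a=circ(cx,cy,ctop,.025);b=circ(cx,cy,ctop+.005,.025)
    return min(a[:,1].min(),b[:,1].min()),max(a[:,1].max(),b[:,1].max()),a[:,0].min(),a[:,0].max(),b[:,1].min()
print(pred(0,0,-.028), pred(-.0012,.001,-.028))
E
```

```text
bore [0.57618252 0.18392356 0.145     ]
(np.float64(240.51388710997094), np.float64(341.6640108514783), np.float64(272.8528979941611), np.float64(378.68719619476184), np.float64(240.51388710997094)) (np.float64(242.9864917744841), np.float64(343.84325092095503), np.float64(275.0649810148211), np.float64(380.70840539985886), np.float64(242.9864917744841))
```

View pics/w14c.png

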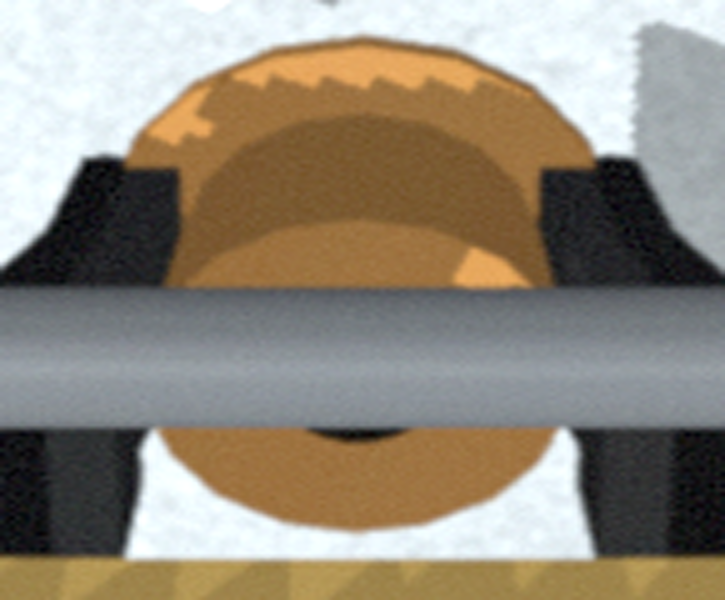

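```bash
python3 - <<'E'
from h import *
from scipy.optimize import least_squares
p=read_camera("wrist"); s=observe(); M=R.from_rotvec(s["ee_rot"]).as_matrix(); T=s["position"]
th=np.linspace(0,2*np.pi,181)
def circ(c,u,r):
    P,=[np.array([proj(p,T+M@(c+r*(np.cos(t)*np.array([np.cos(u),0,np.sin(u)])+np.sin(t)*np.array([0,1,0])))) for t in th]) ]
    return P
def model(v):
    cx,cy,cz,u=v; ax=np.array([-np.sin(u),0,np.cos(u)]) # towards nose
    c=np.array([cx,cy,cz])
    sh=circ(c+ax*.005,u,.025); hb=circ(c,u,.017); ht=circ(c-ax*.032,u,.017); st=circ(c,u,.025)
    return np.array([min(sh[:,1].min(),st[:,1].min()),hb[:,1].min(),ht[:,1].min(),ht[:,1].max(),(ht[:,0].min()+ht[:,0].max())/2,(st[:,0].min()+st[:,0].max())/2])
obs=np.array([244.5,263.75,289.5,367.5,326.8,327.2])
for fix in (True,False):
    f=(lambda q: model([q[0],q[1],q[2],0])-obs) if fix else (lambda q: model(q)-obs)
    r=least_squares(f,[0,0,-.028]+([] if fix else [0]),diff_step=1e-4,x_scale=[.001]*3+([] if fix else [.01])); print(r.x,r.fun.round(2))
E
```

```text
[-0.00237345  0.00054952 -0.02594632] [-0.24 -0.14  0.46 -0.16  0.23 -0.28]
[-0.00238714  0.00054897 -0.0263223   0.00919848] [-0.03  0.04 -0.   -0.    0.23 -0.28]
```

```bash
python3 - <<'E'
from h import *
p=read_camera("wrist"); s=observe()
print(s["position"],onz(p,(313.5,143.2),.145))
out=[]
for n,c in (("scene",(338,190)),("side",(311,200))):
    q=read_camera(n); x0,y0=c[0]-25,c[1]-25; print(n,x0,y0)
    out.append(cv2.resize(q["image"][y0:y0+50,x0:x0+50],None,fx=8,fy=8,interpolation=cv2.INTER_CUBIC))
    if n=="scene": print(onz(q,(338.2,186),.145))
cv2.imwrite("pics/s15.png",cv2.hconcat(out)[:,:,::-1])
E
```

```text
[0.51754593 0.14719204 0.22376593] [0.57619299 0.1843386  0.145     ]
scene 313 165
[0.57972927 0.17991169 0.145     ]
side 286 175
```

View pics/s15.png

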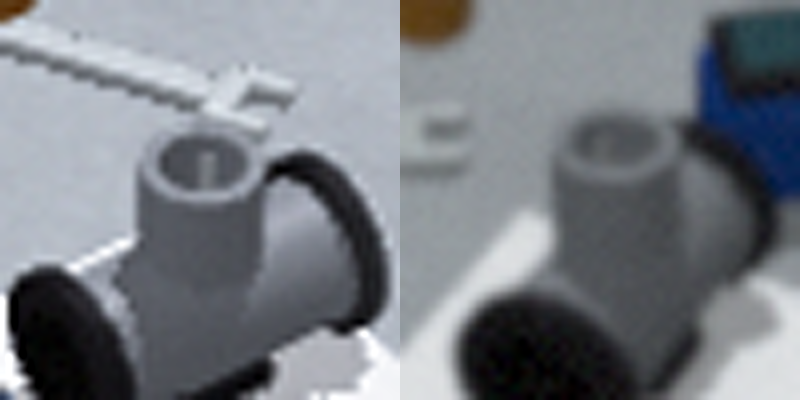

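```bash
python3 - <<'E'
from h import *
p=read_camera("wrist"); a=read_camera("scene"); b=read_camera("side")
print(onz(p,(313.5,143.2),.145),onz(a,(337.8,184.9),.145),onz(b,(312.7,192.9),.145))
print(tri([(a,(337.8,184.9)),(b,(312.7,192.9))]),tri([(a,(337.8,184.9)),(b,(312.7,192.9)),(p,(313.5,143.2))]))
E
```

```text
[0.57608863 0.18491882 0.145     ] [0.5767596  0.18374368 0.145     ] [0.57876158 0.18151534 0.145     ]
[0.57846099 0.17993119 0.14721244] [0.57706576 0.18465314 0.1435836 ]
```

```bash
python3 - <<'E'
from h import *
s=observe(); print(s["position"],totool(s,[.5782,.1854,.170]))
E
```

```text
[0.51742701 0.1477676  0.2238591 ] [ 0.07101686 -0.00812638  0.05386023]
```

```bash
python3 -m creep '[{"dx":0.015,"dy":-0.002,"dz":0,"turn":0,"gripper":0.02},{"dx":0.035,"dy":-0.005,"dz":0,"turn":0,"gripper":0.02},{"dx":0.055,"dy":-0.008,"dz":0,"turn":0,"gripper":0.02},{"dx":0.067,"dy":-0.008,"dz":0,"turn":0,"gripper":0.02},{"dx":0.071,"dy":-0.008,"dz":0.005,"turn":0,"gripper":0.02},{"dx":0.071,"dy":-0.008,"dz":0.02,"turn":0,"gripper":0.02},{"dx":0.071,"dy":-0.008,"dz":0.035,"turn":0,"gripper":0.02},{"dx":0.071,"dy":-0.008,"dz":0.048,"turn":0,"gripper":0.02},{"dx":0.071,"dy":-0.008,"dz":0.053,"turn":0,"gripper":0.02},{"dx":0.071,"dy":-0.008,"dz":0.053,"turn":0,"gripper":0.02}]'
python3 -m creep '[{"dx":0,"dy":0,"dz":0,"turn":0,"gripper":0.02},{"dx":0,"dy":0,"dz":0,"turn":0,"gripper":0.02},{"dx":0,"dy":0,"dz":0,"turn":0,"gripper":0.02},{"dx":0,"dy":0,"dz":0,"turn":0,"gripper":0.02}]'
python3 - <<'E'
from h import *
out=[]
for n,c in (("scene",(338,180)),("side",(312,190))):
    q=read_camera(n); x0,y0=c[0]-25,c[1]-30; print(n,x0,y0)
    out.append(cv2.resize(q["image"][y0:y0+60,x0:x0+50],None,fx=8,fy=8,interpolation=cv2.INTER_CUBIC))
cv2.imwrite("pics/s16.png",cv2.convertScaleAbs(cv2.hconcat(out),alpha=1.5)[:,:,::-1])
print(observe()["position"])
E
```

```text
clock: 13.92
position: [0.5768, 0.1845, 0.1691]
ee_rot: [3.065, 0.686, -0.006]
contact_force: [0.9, 0.5, -3.9]
width: 0.0332
clock: 14.25
position: [0.5786, 0.1856, 0.1718]
ee_rot: [-3.066, -0.687, -0.003]
contact_force: [0.3, 0.3, -3.3]
width: 0.0335
scene 313 150
side 287 160
[0.57843919 0.18548358 0.17140104]
```

View pics/s16.png

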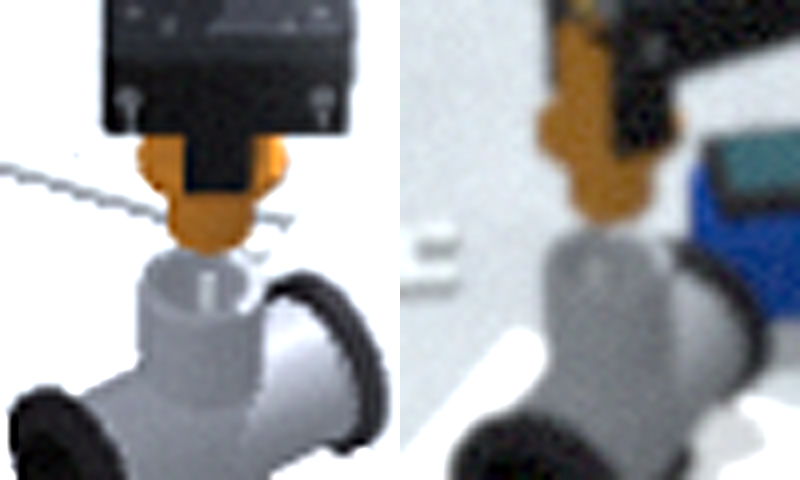

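```bash
python3 - <<'E'
from h import *
from scipy.optimize import least_squares
a=read_camera("scene"); b=read_camera("side"); s=observe()
th=np.linspace(0,2*np.pi,181); C=np.c_[np.cos(th),np.sin(th),0*th]
def ext(p,c,r):
    P=np.array([proj(p,c+r*k) for k in C]); return P[:,0].min(),P[:,0].max(),P[:,1].min(),P[:,1].max()
def mod(v):
    o=[]
    for p in (a,b):
        c=np.array(v); n=ext(p,c+[0,0,.003],.015); e=ext(p,c,.013); sh=ext(p,c+[0,0,.028],.025)
        o+=[(n[0]+n[1])/2,(sh[0]+sh[1])/2,max(e[3],n[3])]
    return np.array(o)
obs=np.array([338.9,339.1,181.1,313.1,313.0,187.7])
r=least_squares(lambda v:mod(v)-obs,[.577,.184,.165],x_scale=.001,diff_step=1e-4); print("nose",r.x,r.fun.round(2))
def modb(v):
    o=[]
    for p in (a,b):
        e=ext(p,np.array([v[0],v[1],v[2]]),.0225); o+=[e[0],e[1],e[2],e[3]]
    return np.array(o)
def px(x0,y0,l,rr,t,bt): return [x0+l/8-.44,x0+rr/8-.44,y0+t/8-.44,y0+bt/8-.44]
ob=np.array(px(313,165,137,267,120,205)+px(286,175,155,280,107,187))
r2=least_squares(lambda v:modb(v)-ob,[.577,.184,.145],x_scale=.001,diff_step=1e-4); print("boss",r2.x,r2.fun.round(2))
r3=least_squares(lambda v:modb([v[0],v[1],.145])-ob,[.577,.184],x_scale=.001,diff_step=1e-4); print("boss",r3.x,r3.fun.round(2))
print(s["position"])
E
```

```text
nose [0.58045119 0.18105721 0.17155602] [-0.02  0.02  0.06  0.03 -0.05 -0.06]
boss [0.57848519 0.18013171 0.14723611] [-0.09  0.16  0.47  0.3  -0.73  0.44 -0.27 -0.43]
boss [0.57799533 0.18272822] [ 0.15  0.35  0.53  0.33 -0.91  0.21 -0.13 -0.32]
[0.57829109 0.18545805 0.17113539]
```

```bash
python3 -m creep '[{"dx":-0.001,"dy":0,"dz":0.004,"turn":0,"gripper":0.02},{"dx":-0.001,"dy":0,"dz":0.008,"turn":0,"gripper":0.02},{"dx":-0.001,"dy":0,"dz":0.012,"turn":0,"gripper":0.02},{"dx":-0.001,"dy":0,"dz":0.015,"turn":0,"gripper":0.02},{"dx":-0.001,"dy":0,"dz":0.016,"turn":0,"gripper":0.02},{"dx":-0.001,"dy":0,"dz":0.016,"turn":0,"gripper":0.02},{"dx":-0.001,"dy":0,"dz":0.016,"turn":0,"gripper":0.02}]'
python3 - <<'E'
from h import *
out=[]
for n,c in (("scene",(338,185)),("side",(312,192))):
    q=read_camera(n); x0,y0=c[0]-20,c[1]-28; print(n,x0,y0)
    out.append(cv2.resize(q["image"][y0:y0+56,x0:x0+40],None,fx=10,fy=10,interpolation=cv2.INTER_CUBIC))
cv2.imwrite("pics/s17.png",cv2.convertScaleAbs(cv2.hconcat(out),alpha=1.5)[:,:,::-1])
print(observe()["position"])
E
```

```text
clock: 15.03
position: [0.5773, 0.185, 0.1548]
ee_rot: [3.066, 0.687, -0.0]
contact_force: [-0.2, -0.2, -2.5]
width: 0.033
scene 318 157
side 292 164
[0.57749645 0.18509328 0.15504334]
```

View pics/s17.png

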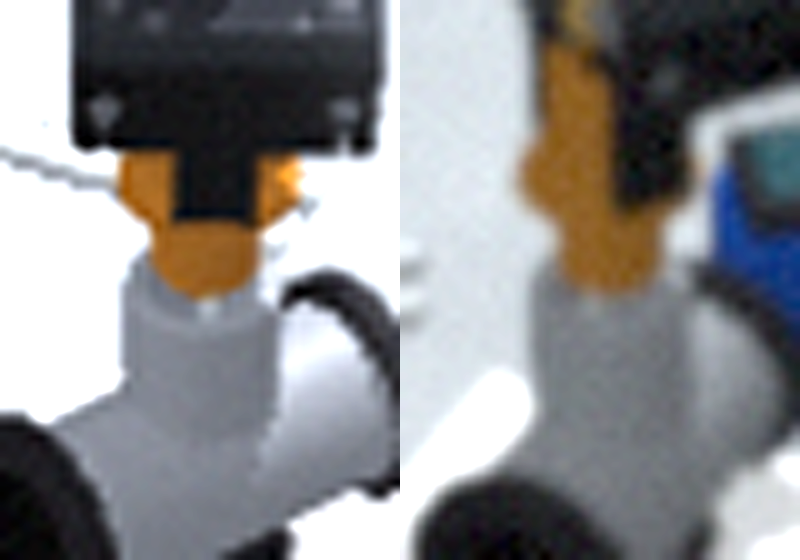

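```bash
python3 - <<'E'
from h import *
a=read_camera("scene"); b=read_camera("side"); s=observe()
th=np.linspace(0,2*np.pi,361); C=np.c_[np.cos(th),np.sin(th),0*th]
def ext(p,c,r):
    P=np.array([proj(p,np.array(c)+r*k) for k in C]); return np.array([P[:,0].min(),P[:,0].max(),P[:,1].min(),P[:,1].max()])
for (n,p,x0,y0) in (("scene",a,318,157),("side",b,292,164)):
  for bo in [(.578,.1827),(.5768,.184)]:
    f=lambda e:np.r_[(e[:2]-x0+.45)*10,(e[2:]-y0+.45)*10].round(0)
    print(n,"rim",f(ext(p,[*bo,.145],.0225)),"nose15",f(ext(p,[*bo,.1533],.015)),"nose13",f(ext(p,[*bo,.1503],.013)),"sh",f(ext(p,[*bo,.1783],.025)))
  print("d/dx,dy px10",(10*(proj(p,[.579,.184,.15])-proj(p,[.578,.184,.15]))).round(1),(10*(proj(p,[.578,.185,.15])-proj(p,[.578,.184,.15]))).round(1),(10*(proj(p,[.578,.184,.151])-proj(p,[.578,.184,.15]))).round(1))
print(s["position"],s["contact_force"])
E
```

```text
scene rim [123. 287. 235. 340.] nose15 [151. 261. 229. 298.] nose13 [158. 253. 242. 302.] sh [115. 301. 133. 248.]
scene rim [121. 285. 232. 336.] nose15 [149. 259. 225. 294.] nose13 [156. 251. 238. 298.] sh [113. 299. 129. 244.]
d/dx,dy px10 [3.3 1. ] [ 1.5 -2.1] [ 0.1 -2.9]
side rim [125. 292. 243. 341.] nose15 [152. 264. 233. 299.] nose13 [160. 257. 247. 303.] sh [111. 301. 135. 243.]
side rim [120. 288. 240. 338.] nose15 [147. 259. 231. 296.] nose13 [155. 252. 244. 301.] sh [107. 296. 132. 240.]
d/dx,dy px10 [ 3.7 -0.1] [-0.1 -2.2] [-0.1 -3.1]
[0.57747039 0.18507571 0.15508676] [ 0.09425093 -0.56428998 -4.39659967]
```

```bash
python3 - <<'E'
from h import *
def cross(v,lev):
    # subpixel crossings
    o=[]
    for i in range(len(v)-1):
        if (v[i]-lev)*(v[i+1]-lev)<0: o.append(round(i+(lev-v[i])/(v[i+1]-v[i]),2))
    return o
for n,c0,rows in (("scene",310,range(178,202,1)),("side",284,range(182,206))):
    acc=0
    for k in range(2):
        q=read_camera(n); acc=acc+q["image"].astype(float)
    im=acc/2
    sat=im[...,0]-im[...,2]; g=im.mean(2)
    for r in rows:
        print(n,r,"orange",[c0+x for x in cross(sat[r,c0:c0+56],40)],"grey",[round(c0+x,1) for x in cross(g[r,c0:c0+56],135)])
    for c in ((334,336,338,340,342) if n=="scene" else (309,311,313,315,317)):
        print("col",c,[160+x for x in cross(sat[160:200,c],40)])
E
```

```text
scene 178 orange [np.float64(330.86), np.float64(334.78), np.float64(343.21), np.float64(345.87)] grey [np.float64(330.6), np.float64(346.4), np.float64(347.9), np.float64(348.1)]
scene 179 orange [np.float64(332.47), np.float64(344.52)] grey [np.float64(332.1), np.float64(345.0)]
scene 180 orange [np.float64(332.8), np.float64(343.4)] grey [np.float64(332.6), np.float64(343.7)]
scene 181 orange [np.float64(332.71), np.float64(343.42)] grey [np.float64(332.4), np.float64(344.4)]
scene 182 orange [np.float64(332.84), np.float64(343.2)] grey [np.float64(331.5), np.float64(345.0)]
scene 183 orange [np.float64(332.86), np.float64(343.15)] grey [np.float64(330.6), np.float64(343.9)]
scene 184 orange [np.float64(333.61), np.float64(342.55)] grey [np.float64(330.4), np.float64(343.6), np.float64(347.5), np.float64(352.8)]
scene 185 orange [np.float64(334.53), np.float64(341.7)] grey [np.float64(329.8), np.float64(343.6), np.float64(345.5), np.float64(354.4)]
scene 186 orange [np.float64(337.95), np.float64(338.33)] grey [np.float64(329.7), np.float64(343.4), np.float64(345.3), np.float64(35
[... 3132 characters left out ...]
), np.float64(292.4), np.float64(303.8)]
side 198 orange [] grey [np.float64(303.7)]
side 199 orange [] grey [np.float64(303.9)]
side 200 orange [] grey [np.float64(303.9)]
side 201 orange [] grey [np.float64(304.2)]
side 202 orange [] grey [np.float64(304.7)]
side 203 orange [] grey [np.float64(304.9)]
side 204 orange [] grey [np.float64(305.0)]
side 205 orange [] grey [np.float64(304.9)]
col 309 [np.float64(162.81), np.float64(166.33), np.float64(168.21), np.float64(191.73)]
col 311 [np.float64(170.55), np.float64(192.32999999999998)]
col 313 [np.float64(184.17000000000002), np.float64(192.48)]
col 315 [np.float64(184.66), np.float64(192.05)]
col 317 [np.float64(184.4), np.float64(189.36)]
```

```bash
python3 -m creep '[{"dx":0,"dy":0.001,"dz":0.001,"turn":0,"gripper":0.02},{"dx":0,"dy":0.001,"dz":0.002,"turn":0,"gripper":0.02},{"dx":0,"dy":0.001,"dz":0.003,"turn":0,"gripper":0.02},{"dx":0,"dy":0.001,"dz":0.004,"turn":0,"gripper":0.02},{"dx":0,"dy":0.001,"dz":0.005,"turn":0,"gripper":0.02},{"dx":0,"dy":0.001,"dz":0.006,"turn":0,"gripper":0.02},{"dx":0,"dy":0.001,"dz":0.007,"turn":0,"gripper":0.02},{"dx":0,"dy":0.001,"dz":0.008,"turn":0,"gripper":0.02},{"dx":0,"dy":0.001,"dz":0.008,"turn":0,"gripper":0.02},{"dx":0,"dy":0.001,"dz":0.008,"turn":0,"gripper":0.02}]'
python3 - <<'E'
from h import *
f=[]
out=[]
for n,c in (("scene",(338,185)),("side",(312,192))):
    q=read_camera(n); x0,y0=c[0]-20,c[1]-28
    f.append(observe()["contact_force"]); 
    out.append(cv2.resize(q["image"][y0:y0+56,x0:x0+40],None,fx=10,fy=10,interpolation=cv2.INTER_CUBIC))
cv2.imwrite("pics/s18.png",cv2.convertScaleAbs(cv2.hconcat(out),alpha=1.5)[:,:,::-1])
print(observe()["position"],np.round(f,1),observe()["moment"])
E
```

```text
clock: 16.27
position: [0.5776, 0.1843, 0.1469]
ee_rot: [-3.065, -0.687, 0.0]
contact_force: [-0.9, 0.3, -2.9]
width: 0.0331
[0.57759832 0.18426214 0.14694174] [[-1.3  0.7 -2.5]
 [-0.2  0.7 -2.4]] [ 0.07921988  0.19427463 -0.00994101]
```

View pics/s18.png

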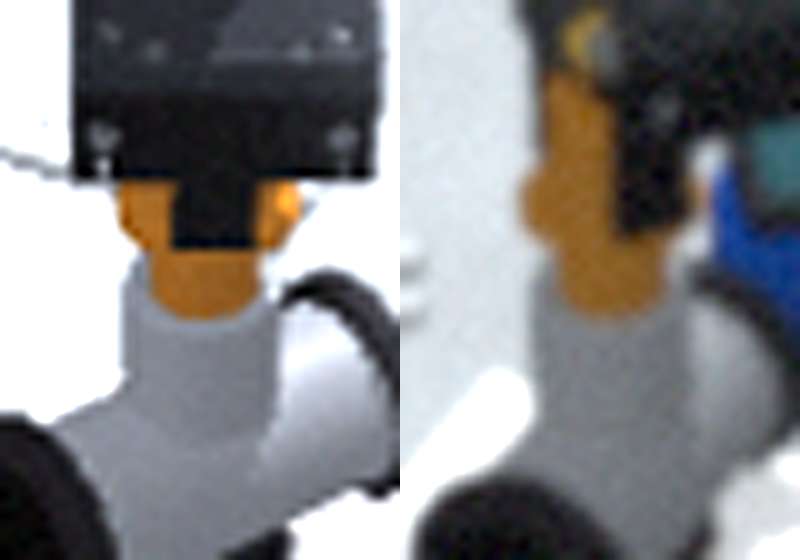

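The nose is inside the mouth: in the scene crop the front rim hides its lower end. The force has barely changed. I'll continue gently.

```bash
python3 -m creep '[{"dx":0,"dy":0,"dz":0.001,"turn":0,"gripper":0.02},{"dx":0,"dy":0,"dz":0.002,"turn":0,"gripper":0.02},{"dx":0,"dy":0,"dz":0.003,"turn":0,"gripper":0.02},{"dx":0,"dy":0,"dz":0.004,"turn":0,"gripper":0.02},{"dx":0,"dy":0,"dz":0.004,"turn":0,"gripper":0.02},{"dx":0,"dy":0,"dz":0.004,"turn":0,"gripper":0.02}]'; python3 -c "
from h import *
s=observe();print(s['contact_force'],s['moment'],s['position'])"
```

```text
clock: 16.87
position: [0.5773, 0.1845, 0.1425]
ee_rot: [-3.065, -0.687, 0.001]
contact_force: [-1.9, 1.4, -3.2]
width: 0.033
[-1.91102977  1.41751948 -3.22738571] [0.35241155 0.45673926 0.04867083] [0.57729554 0.18446109 0.14245119]
```

```bash
python3 -m creep '[{"dx":-0.0003,"dy":-0.0005,"dz":0,"turn":0,"gripper":0.02},{"dx":-0.0005,"dy":-0.0008,"dz":0,"turn":0,"gripper":0.02},{"dx":-0.0005,"dy":-0.0008,"dz":0.001,"turn":0,"gripper":0.02},{"dx":-0.0005,"dy":-0.0008,"dz":0.002,"turn":0,"gripper":0.02},{"dx":-0.0005,"dy":-0.0008,"dz":0.003,"turn":0,"gripper":0.02},{"dx":-0.0005,"dy":-0.0008,"dz":0.003,"turn":0,"gripper":0.02}]'; python3 -c "
from h import *
s=observe();print(s['contact_force'],s['moment'],s['position'])"
```

```text
clock: 17.37
position: [0.577, 0.1844, 0.1396]
ee_rot: [3.065, 0.687, 0.0]
contact_force: [-0.5, 0.2, -2.7]
width: 0.0332
[-0.45801214  0.19884674 -2.70657065] [0.17621201 0.1117992  0.03395478] [0.57704435 0.18436837 0.13959365]
```

```bash
python3 -m creep '[{"dx":0,"dy":0,"dz":0.001,"turn":0,"gripper":0.02},{"dx":0,"dy":0,"dz":0.002,"turn":0,"gripper":0.02},{"dx":0,"dy":0,"dz":0.003,"turn":0,"gripper":0.02},{"dx":0,"dy":0,"dz":0.004,"turn":0,"gripper":0.02},{"dx":0,"dy":0,"dz":0.005,"turn":0,"gripper":0.02},{"dx":0,"dy":0,"dz":0.005,"turn":0,"gripper":0.02}]'; python3 -m creep '[{"dx":0,"dy":0,"dz":0.001,"turn":0,"gripper":0.02},{"dx":0,"dy":0,"dz":0.002,"turn":0,"gripper":0.02},{"dx":0,"dy":0,"dz":0.003,"turn":0,"gripper":0.02},{"dx":0,"dy":0,"dz":0.004,"turn":0,"gripper":0.02},{"dx":0,"dy":0,"dz":0.005,"turn":0,"gripper":0.02},{"dx":0,"dy":0,"dz":0.005,"turn":0,"gripper":0.02}]'; python3 -c "
from h import *
s=observe();print(s['contact_force'],s['moment'],s['position'])"
```

```text
clock: 17.87
position: [0.5771, 0.1846, 0.1352]
ee_rot: [3.065, 0.687, 0.001]
contact_force: [-1.6, 0.2, 0.1]
width: 0.0332
clock: 18.37
position: [0.5774, 0.1849, 0.1313]
ee_rot: [3.065, 0.687, 0.002]
contact_force: [-2.8, -0.2, 8.7]
width: 0.0333
[-2.82280105 -0.21445446  8.6795898 ] [-0.14845415  0.80682113 -0.02873701] [0.57743188 0.18487699 0.13127582]
```

```bash
python3 -m creep '[{"dx":-0.0005,"dy":-0.0003,"dz":0.001,"turn":0,"gripper":0.02},{"dx":-0.0008,"dy":-0.0004,"dz":0.002,"turn":0,"gripper":0.02},{"dx":-0.0008,"dy":-0.0004,"dz":0.003,"turn":0,"gripper":0.02},{"dx":-0.0008,"dy":-0.0004,"dz":0.004,"turn":0,"gripper":0.02},{"dx":-0.0008,"dy":-0.0004,"dz":0.004,"turn":0,"gripper":0.02}]';  python3 -c "
from h import *
s=observe();print(s['contact_force'],s['moment'],s['position'])"
```

```text
clock: 18.78
position: [0.5773, 0.1849, 0.1271]
ee_rot: [-3.066, -0.687, -0.005]
contact_force: [-1.1, 0.4, 5.7]
width: 0.0335
[-1.05910919  0.37427584  5.65556334] [-0.03963419  0.29305483 -0.02536408] [0.57727892 0.18494172 0.1270835 ]
```

```bash
python3 -m creep '[{"dx":0,"dy":0,"dz":0.001,"turn":0,"gripper":0.02},{"dx":0,"dy":0,"dz":0.002,"turn":0,"gripper":0.02},{"dx":0,"dy":0,"dz":0.003,"turn":0,"gripper":0.02},{"dx":0,"dy":0,"dz":0.004,"turn":0,"gripper":0.02},{"dx":0,"dy":0,"dz":0.004,"turn":0,"gripper":0.02}]';  python3 -c "
from h import *
s=observe();print(s['contact_force'],s['moment'],s['position'])"
```

```text
clock: 19.2
position: [0.5774, 0.185, 0.1237]
ee_rot: [3.066, 0.687, 0.005]
contact_force: [-2.7, 0.1, 8.4]
width: 0.0335
[-2.67658181  0.08053386  8.38954436] [-0.18418689  0.57064083  0.02075739] [0.5774083  0.18502769 0.12374928]
```

```bash
python3 -m creep '[{"dx":-0.0004,"dy":-0.0002,"dz":0.001,"turn":0,"gripper":0.02},{"dx":-0.0004,"dy":-0.0002,"dz":0.002,"turn":0,"gripper":0.02},{"dx":-0.0004,"dy":-0.0002,"dz":0.003,"turn":0,"gripper":0.02},{"dx":-0.0004,"dy":-0.0002,"dz":0.004,"turn":0,"gripper":0.02},{"dx":-0.0004,"dy":-0.0002,"dz":0.004,"turn":0,"gripper":0.02}]';  python3 - <<'E'
from h import *
out=[]
for n,c in (("scene",(338,185)),("side",(312,192))):
    q=read_camera(n); x0,y0=c[0]-20,c[1]-28
    out.append(cv2.resize(q["image"][y0:y0+56,x0:x0+40],None,fx=10,fy=10,interpolation=cv2.INTER_CUBIC))
cv2.imwrite("pics/s19.png",cv2.convertScaleAbs(cv2.hconcat(out),alpha=1.5)[:,:,::-1])
s=observe();print(s['contact_force'],s['moment'],s['position'])
E
```

```text
clock: 19.62
position: [0.5773, 0.185, 0.1198]
ee_rot: [3.066, 0.686, 0.007]
contact_force: [-1.5, -0.9, 7.7]
width: 0.0331
[-1.41795855 -0.6399612  10.18371972] [-0.17369718  0.463325   -0.01214174] [0.57731447 0.18504213 0.1198851 ]
```

View pics/s19.png

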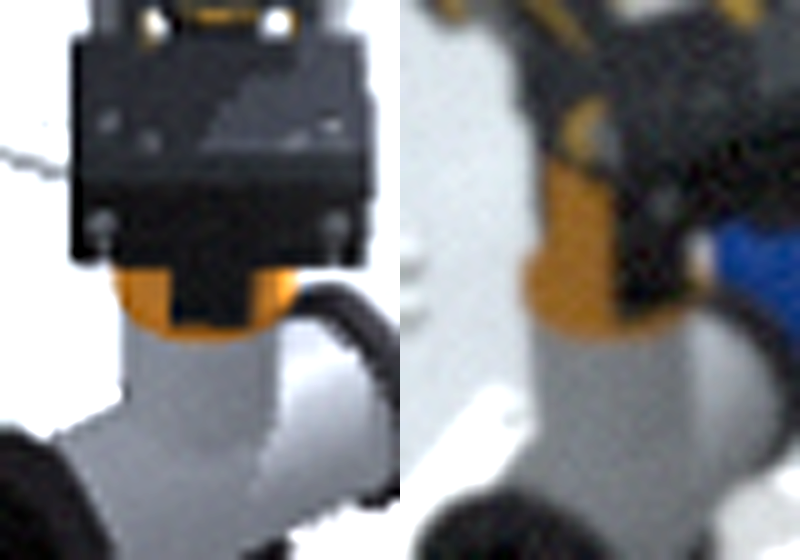

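```bash
python3 -m creep '[{"dx":-0.0002,"dy":0.0002,"dz":0.0007,"turn":0,"gripper":0.02},{"dx":-0.0002,"dy":0.0002,"dz":0.0014,"turn":0,"gripper":0.02},{"dx":-0.0002,"dy":0.0002,"dz":0.002,"turn":0,"gripper":0.02},{"dx":-0.0002,"dy":0.0002,"dz":0.002,"turn":0,"gripper":0.02}]';  python3 -m creep '[{"dx":0,"dy":0,"dz":0.0007,"turn":0,"gripper":0.02},{"dx":0,"dy":0,"dz":0.0014,"turn":0,"gripper":0.02},{"dx":0,"dy":0,"dz":0.002,"turn":0,"gripper":0.02},{"dx":0,"dy":0,"dz":0.002,"turn":0,"gripper":0.02}]';python3 -c "
from h import *
s=observe();print(s['contact_force'],s['moment'],s['position'])"
```

```text
clock: 20.05
position: [0.5773, 0.185, 0.118]
ee_rot: [-3.065, -0.687, -0.007]
contact_force: [-1.1, -0.6, 9.1]
width: 0.0333
clock: 20.38
position: [0.5774, 0.185, 0.1163]
ee_rot: [-3.066, -0.686, -0.007]
contact_force: [-1.9, -1.3, 11.6]
width: 0.0337
[-1.90516552 -1.28088254 11.56104135] [-0.0966804   0.63210268  0.01077272] [0.57736862 0.18496356 0.11625117]
```

```bash
python3 -m creep '[{"dx":-0.0003,"dy":0,"dz":0.0007,"turn":0,"gripper":0.02},{"dx":-0.0003,"dy":0,"dz":0.0014,"turn":0,"gripper":0.02},{"dx":-0.0003,"dy":0,"dz":0.002,"turn":0,"gripper":0.02},{"dx":-0.0003,"dy":0,"dz":0.002,"turn":0,"gripper":0.02}]';  python3 -m creep '[{"dx":0,"dy":0,"dz":0.0007,"turn":0,"gripper":0.02},{"dx":0,"dy":0,"dz":0.0014,"turn":0,"gripper":0.02},{"dx":0,"dy":0,"dz":0.0014,"turn":0,"gripper":0.02}]';python3 -c "
from h import *
s=observe();print(s['contact_force'],s['moment'],s['position'])"
```

```text
clock: 20.72
position: [0.5774, 0.185, 0.115]
ee_rot: [-3.066, -0.686, -0.009]
contact_force: [-3.6, -1.6, 15.0]
width: 0.0334
clock: 20.97
position: [0.5775, 0.185, 0.114]
ee_rot: [-3.066, -0.686, -0.009]
contact_force: [-2.4, -2.8, 17.6]
width: 0.0333
[-2.41005031 -2.78881272 17.58547273] [-0.26731313  0.92333263  0.0099318 ] [0.57745165 0.18497499 0.11401043]
```

Force now rises 2.6 N/mm, which is the nest's stiffness, so the shoulder has bottomed at about 21 N. I'll add a little more, then check and release.

```bash
python3 -m creep '[{"dx":-0.0003,"dy":0.0001,"dz":0.0006,"turn":0,"gripper":0.02},{"dx":-0.0006,"dy":0.0002,"dz":0.001,"turn":0,"gripper":0.02},{"dx":-0.0006,"dy":0.0002,"dz":0.001,"turn":0,"gripper":0.02},{"dx":-0.0006,"dy":0.0002,"dz":0.001,"turn":0,"gripper":0.02}]'; python3 - <<'E'
from h import *
out=[]
for n,c in (("scene",(338,185)),("side",(312,192))):
    q=read_camera(n); x0,y0=c[0]-20,c[1]-28
    out.append(cv2.resize(q["image"][y0:y0+56,x0:x0+40],None,fx=10,fy=10,interpolation=cv2.INTER_CUBIC))
cv2.imwrite("pics/s20.png",cv2.convertScaleAbs(cv2.hconcat(out),alpha=1.5)[:,:,::-1])
s=observe();print(s['contact_force'],s['moment'],s['position'])
E
```

```text
clock: 21.3
position: [0.5775, 0.185, 0.1136]
ee_rot: [-3.065, -0.686, -0.011]
contact_force: [-4.2, -1.3, 18.0]
width: 0.033
[-3.68636619 -1.39362706 17.42628351] [-0.1552467   0.92696974  0.02750563] [0.57746601 0.18501732 0.11361359]
```

View pics/s20.png

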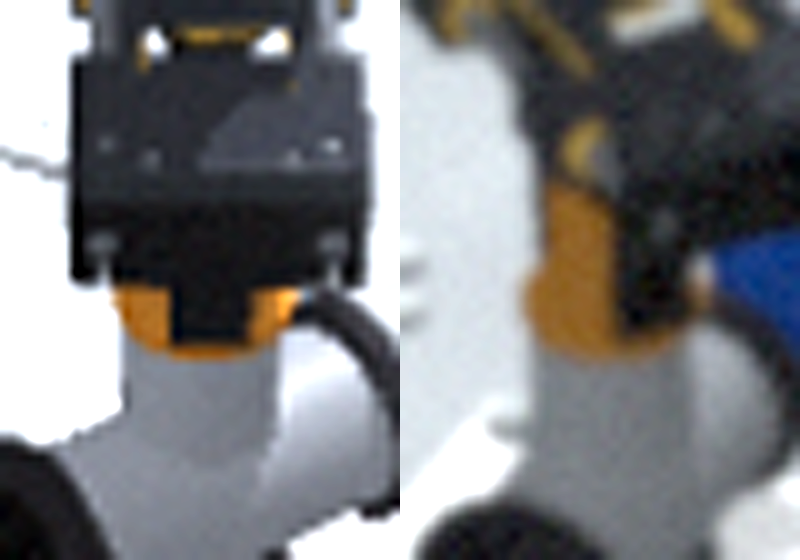

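```bash
python3 -m creep '[{"dx":-0.0003,"dy":0,"dz":0.0008,"turn":0,"gripper":0.02},{"dx":-0.0003,"dy":0,"dz":0.0015,"turn":0,"gripper":0.02},{"dx":-0.0003,"dy":0,"dz":0.0015,"turn":0,"gripper":0.02},{"dx":-0.0003,"dy":0,"dz":0.0015,"turn":0,"gripper":0.02}]'; python3 -m creep '[{"dx":0,"dy":0,"dz":-0.001,"turn":0,"gripper":0.02},{"dx":0,"dy":0,"dz":-0.002,"turn":0,"gripper":0.02},{"dx":0,"dy":0,"dz":-0.003,"turn":0,"gripper":0.02},{"dx":0,"dy":0,"dz":-0.004,"turn":0,"gripper":0.02},{"dx":0,"dy":0,"dz":-0.005,"turn":0,"gripper":0.02},{"dx":0,"dy":0,"dz":-0.005,"turn":0,"gripper":0.02}]'
```

```text
clock: 21.73
position: [0.5775, 0.185, 0.1126]
ee_rot: [-3.065, -0.686, -0.012]
contact_force: [-3.7, -2.2, 20.2]
width: 0.0333
clock: 22.23
position: [0.5775, 0.185, 0.1162]
ee_rot: [-3.065, -0.686, -0.012]
contact_force: [-1.3, 0.2, 11.3]
width: 0.0334
```

```bash
python3 -m creep '[{"dx":0,"dy":0,"dz":-0.001,"turn":0,"gripper":0.02},{"dx":0,"dy":0,"dz":-0.002,"turn":0,"gripper":0.02},{"dx":0,"dy":0,"dz":-0.003,"turn":0,"gripper":0.02},{"dx":0,"dy":0,"dz":-0.004,"turn":0,"gripper":0.02},{"dx":0,"dy":0,"dz":-0.004,"turn":0,"gripper":0.02}]'; python3 -c "
from h import *
s=observe();print(s['contact_force'],s['moment'],s['position'])"
```

```text
clock: 22.65
position: [0.5773, 0.185, 0.1189]
ee_rot: [-3.064, -0.686, -0.011]
contact_force: [1.5, 1.4, 5.1]
width: 0.0336
[1.50517266 1.42677218 5.08146307] [ 0.42706342 -0.44418764  0.00867166] [0.57734701 0.18498363 0.11892949]
```

```bash
python3 -m creep '[{"dx":0.0003,"dy":0,"dz":-0.001,"turn":0,"gripper":0.02},{"dx":0.0006,"dy":0,"dz":-0.002,"turn":0,"gripper":0.02},{"dx":0.0008,"dy":-0.0002,"dz":-0.0025,"turn":0,"gripper":0.02},{"dx":0.0008,"dy":-0.0002,"dz":-0.0025,"turn":0,"gripper":0.02}]'; python3 -c "
from h import *
s=observe();print(s['contact_force'],s['moment'],s['position'])"
```

```text
clock: 22.98
position: [0.5771, 0.1848, 0.1201]
ee_rot: [-3.065, -0.686, -0.007]
contact_force: [4.5, 1.8, 1.9]
width: 0.0332
[4.46608018 1.79554893 1.91247084] [ 0.61239358 -1.09019983 -0.10578172] [0.57714758 0.18484073 0.12009398]
```

```bash
python3 -m creep '[{"dx":0.0005,"dy":0,"dz":-0.0005,"turn":0,"gripper":0.02},{"dx":0.001,"dy":0,"dz":-0.001,"turn":0,"gripper":0.02},{"dx":0.0013,"dy":0,"dz":-0.001,"turn":0,"gripper":0.02},{"dx":0.0013,"dy":0,"dz":-0.001,"turn":0,"gripper":0.02}]'; python3 -c "
from h import *
s=observe();print(s['contact_force'],s['moment'],s['position'])"
```

```text
clock: 23.32
position: [0.577, 0.1848, 0.1204]
ee_rot: [-3.066, -0.687, -0.002]
contact_force: [3.8, 1.6, 1.2]
width: 0.0332
[3.76712204 1.5896121  1.20956703] [ 0.53919373 -1.04298142 -0.06152317] [0.577045   0.18483149 0.12044131]
```

```bash
python3 -m creep '[{"dx":0.0005,"dy":0,"dz":0,"turn":0,"gripper":0.036},{"dx":0.0005,"dy":0,"dz":0,"turn":0,"gripper":0.04},{"dx":0.0005,"dy":0,"dz":0,"turn":0,"gripper":0.05},{"dx":0.0005,"dy":0,"dz":0,"turn":0,"gripper":0.06},{"dx":0.0005,"dy":0,"dz":0,"turn":0,"gripper":0.07},{"dx":0.0005,"dy":0,"dz":0,"turn":0,"gripper":0.08},{"dx":0.0005,"dy":0,"dz":0,"turn":0,"gripper":0.08},{"dx":0.0005,"dy":0,"dz":0,"turn":0,"gripper":0.08},{"dx":0.0005,"dy":0,"dz":0,"turn":0,"gripper":0.08},{"dx":0.0005,"dy":0,"dz":0,"turn":0,"gripper":0.08}]'; python3 -c "
from h import *
s=observe();print(s['contact_force'],s['moment'],s['position'])"
```

```text
clock: 24.15
position: [0.5767, 0.1848, 0.1204]
ee_rot: [3.065, 0.687, -0.0]
contact_force: [0.7, 0.4, -0.7]
width: 0.078
[ 0.71702134  0.43684538 -0.72756698] [ 0.01635741 -0.00620891 -0.04840448] [0.57672018 0.18481989 0.12038264]
```

Released. I'll lift clear and look.

```bash
python3 -m creep '[{"dx":0,"dy":0,"dz":-0.005,"turn":0,"gripper":0.08},{"dx":0,"dy":0,"dz":-0.015,"turn":0,"gripper":0.08},{"dx":0,"dy":0,"dz":-0.03,"turn":0,"gripper":0.08},{"dx":0,"dy":0,"dz":-0.05,"turn":0,"gripper":0.08},{"dx":0,"dy":0,"dz":-0.07,"turn":0,"gripper":0.08},{"dx":0,"dy":0,"dz":-0.085,"turn":0,"gripper":0.08},{"dx":-0.02,"dy":0,"dz":-0.09,"turn":0,"gripper":0.08},{"dx":-0.045,"dy":0,"dz":-0.09,"turn":0,"gripper":0.08},{"dx":-0.06,"dy":0,"dz":-0.09,"turn":0,"gripper":0.08},{"dx":-0.06,"dy":0,"dz":-0.09,"turn":0,"gripper":0.08}]'
python3 - <<'E'
from h import *
out=[]
for n,c in (("scene",(338,185)),("side",(312,192))):
    q=read_camera(n); x0,y0=c[0]-20,c[1]-28
    out.append(cv2.resize(q["image"][y0:y0+56,x0:x0+40],None,fx=10,fy=10,interpolation=cv2.INTER_CUBIC))
cv2.imwrite("pics/s21.png",cv2.convertScaleAbs(cv2.hconcat(out),alpha=1.3)[:,:,::-1])
p=read_camera("wrist"); cv2.imwrite("pics/w21.png",p["image"][:,:,::-1])
E
```

```text
clock: 24.98
position: [0.5204, 0.1582, 0.2118]
ee_rot: [3.064, 0.686, 0.0]
contact_force: [0.2, -0.8, 0.1]
width: 0.0799
```

View pics/s21.png

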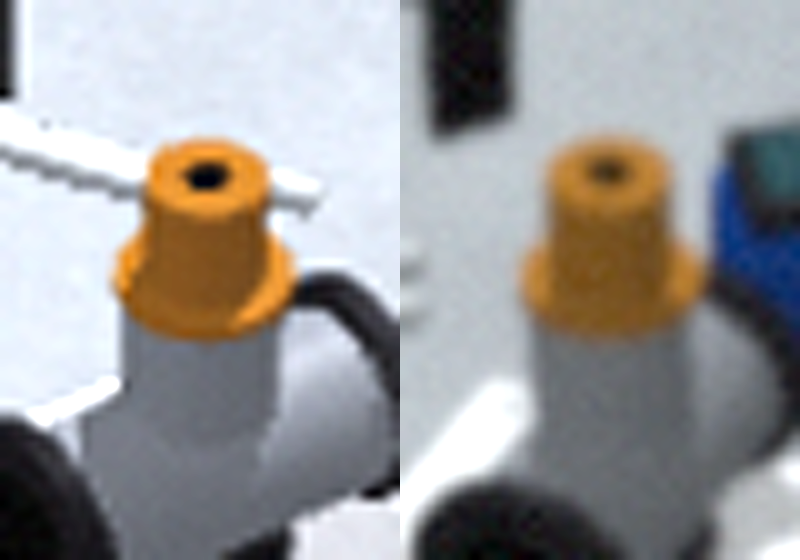

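View pics/w21.png

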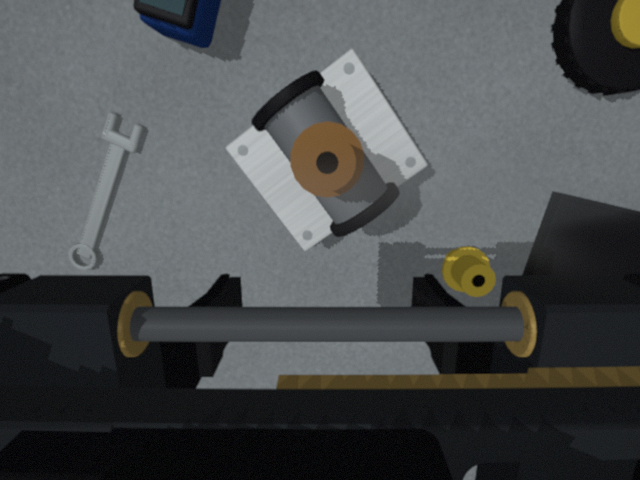

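Seated by eye in both views. To even out any residual tilt, I'll press once more, centrally, with shut fingers on the hub top.

```bash
python3 - <<'E'
from h import *
p=read_camera("wrist"); s=observe(); im=p["image"]
c=im[100:210,270:380]; cv2.imwrite("pics/w22.png",cv2.resize(cv2.convertScaleAbs(c,alpha=1.6)[:,:,::-1],None,fx=5,fy=5,interpolation=cv2.INTER_CUBIC))
H=onz(p,(326.5,162),.181); print(H,s["position"],totool(s,[H[0],H[1],.165]), totool(s,[.5757,.1834,.165]))
E
```

```text
[0.57644404 0.18448006 0.181     ] [0.52353229 0.1598967  0.21108419] [0.05826266 0.00034882 0.04618537] [0.05712886 0.00100807 0.04618338]
```

View pics/w22.png

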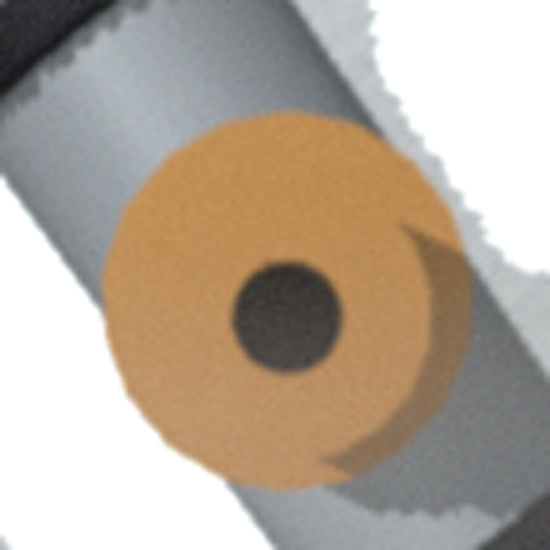

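```bash
python3 -m creep '[{"dx":0.01,"dy":0.0005,"dz":0,"turn":0,"gripper":0},{"dx":0.025,"dy":0.0005,"dz":0,"turn":0,"gripper":0},{"dx":0.04,"dy":0.0005,"dz":0,"turn":0,"gripper":0},{"dx":0.052,"dy":0.0005,"dz":0,"turn":0,"gripper":0},{"dx":0.057,"dy":0.0005,"dz":0,"turn":0,"gripper":0},{"dx":0.057,"dy":0.0005,"dz":0,"turn":0,"gripper":0},{"dx":0.057,"dy":0.0005,"dz":0,"turn":0,"gripper":0},{"dx":0.057,"dy":0.0005,"dz":0,"turn":0,"gripper":0},{"dx":0.057,"dy":0.0005,"dz":0,"turn":0,"gripper":0},{"dx":0.057,"dy":0.0005,"dz":0,"turn":0,"gripper":0}]'
python3 -m creep '[{"dx":0,"dy":0,"dz":0.01,"turn":0,"gripper":0},{"dx":0,"dy":0,"dz":0.02,"turn":0,"gripper":0},{"dx":0,"dy":0,"dz":0.03,"turn":0,"gripper":0},{"dx":0,"dy":0,"dz":0.038,"turn":0,"gripper":0},{"dx":0,"dy":0,"dz":0.043,"turn":0,"gripper":0},{"dx":0,"dy":0,"dz":0.045,"turn":0,"gripper":0},{"dx":0,"dy":0,"dz":0.045,"turn":0,"gripper":0},{"dx":0,"dy":0,"dz":0.045,"turn":0,"gripper":0}]'
python3 - <<'E'
from h import *
out=[]
for n,c in (("scene",(338,175)),("side",(312,182))):
    q=read_camera(n); x0,y0=c[0]-20,c[1]-28
    out.append(cv2.resize(q["image"][y0:y0+56,x0:x0+40],None,fx=10,fy=10,interpolation=cv2.INTER_CUBIC))
cv2.imwrite("pics/s23.png",cv2.convertScaleAbs(cv2.hconcat(out),alpha=1.5)[:,:,::-1])
s=observe();print(s['contact_force'],s['moment'],s['position'],s["width"])
E
```

```text
clock: 26.02
position: [0.5739, 0.183, 0.2107]
ee_rot: [3.065, 0.687, 0.0]
contact_force: [-0.0, -0.2, 0.1]
width: 0.0212
clock: 26.68
position: [0.5745, 0.1833, 0.1655]
ee_rot: [-3.066, -0.687, -0.0]
contact_force: [0.4, -0.7, 0.0]
width: 0.0004
[-0.8774019   0.15111614  0.31376179] [0.0169317  0.0554623  0.05714195] [0.57466241 0.18340869 0.16596324] 0.00036272435850654035
```

View pics/s23.png

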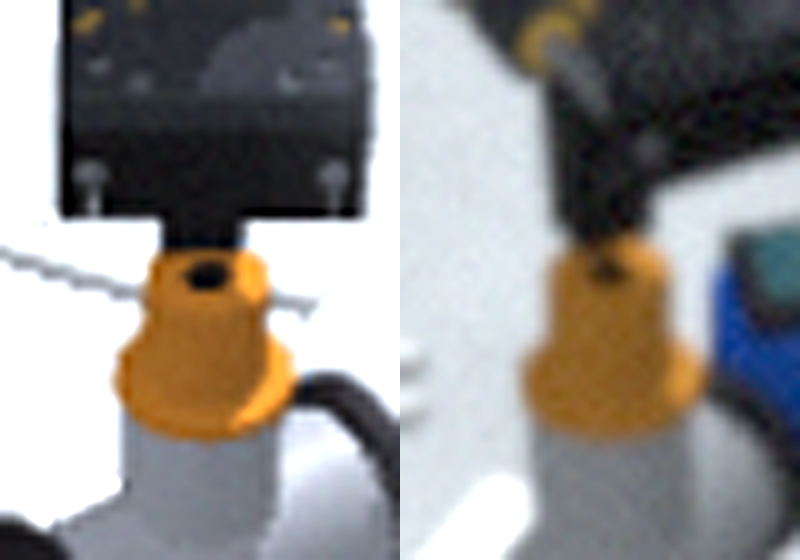

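```bash
python3 -m creep '[{"dx":0.0014,"dy":0,"dz":0.002,"turn":0,"gripper":0},{"dx":0.0014,"dy":0,"dz":0.004,"turn":0,"gripper":0},{"dx":0.0014,"dy":0,"dz":0.006,"turn":0,"gripper":0},{"dx":0.0014,"dy":0,"dz":0.008,"turn":0,"gripper":0},{"dx":0.0014,"dy":0,"dz":0.009,"turn":0,"gripper":0},{"dx":0.0014,"dy":0,"dz":0.009,"turn":0,"gripper":0}]'
python3 -m creep '[{"dx":0,"dy":0,"dz":0.0007,"turn":0,"gripper":0},{"dx":0,"dy":0,"dz":0.0014,"turn":0,"gripper":0},{"dx":0,"dy":0,"dz":0.0021,"turn":0,"gripper":0},{"dx":0,"dy":0,"dz":0.0028,"turn":0,"gripper":0},{"dx":0,"dy":0,"dz":0.003,"turn":0,"gripper":0},{"dx":0,"dy":0,"dz":0.003,"turn":0,"gripper":0}]'; python3 -c "
from h import *
s=observe();print(s['contact_force'],s['moment'],s['position'])"
```

```text
clock: 27.28
position: [0.5753, 0.1837, 0.156]
ee_rot: [3.065, 0.687, -0.001]
contact_force: [0.5, 0.5, -0.6]
width: 0.0005
clock: 27.78
position: [0.5755, 0.1838, 0.1534]
ee_rot: [3.066, 0.687, -0.0]
contact_force: [0.1, 1.0, 0.0]
width: 0.0
[0.09830881 1.00902632 0.01416454] [0.04562426 0.03224033 0.03504968] [0.57549498 0.18380825 0.15341065]
```

```bash
for i in 1 2; do :; done; python3 -m creep '[{"dx":0,"dy":0,"dz":0.0007,"turn":0,"gripper":0},{"dx":0,"dy":0,"dz":0.0014,"turn":0,"gripper":0},{"dx":0,"dy":0,"dz":0.0021,"turn":0,"gripper":0},{"dx":0,"dy":0,"dz":0.0028,"turn":0,"gripper":0},{"dx":0,"dy":0,"dz":0.003,"turn":0,"gripper":0},{"dx":0,"dy":0,"dz":0.003,"turn":0,"gripper":0}]'; python3 -m creep '[{"dx":0,"dy":0,"dz":0.0007,"turn":0,"gripper":0},{"dx":0,"dy":0,"dz":0.0014,"turn":0,"gripper":0},{"dx":0,"dy":0,"dz":0.0021,"turn":0,"gripper":0},{"dx":0,"dy":0,"dz":0.0028,"turn":0,"gripper":0},{"dx":0,"dy":0,"dz":0.003,"turn":0,"gripper":0},{"dx":0,"dy":0,"dz":0.003,"turn":0,"gripper":0}]'
```

```text
clock: 28.28
position: [0.5756, 0.1839, 0.1508]
ee_rot: [3.065, 0.687, 0.001]
contact_force: [-0.3, -0.8, 4.4]
width: 0.0003
clock: 28.78
position: [0.5757, 0.1838, 0.1487]
ee_rot: [3.065, 0.687, 0.001]
contact_force: [-2.8, -1.4, 8.6]
width: 0.0006
```

```bash
python3 -m creep '[{"dx":-0.0003,"dy":0,"dz":0.0007,"turn":0,"gripper":0},{"dx":-0.0006,"dy":0,"dz":0.0014,"turn":0,"gripper":0},{"dx":-0.0006,"dy":0,"dz":0.0021,"turn":0,"gripper":0},{"dx":-0.0006,"dy":0,"dz":0.0028,"turn":0,"gripper":0},{"dx":-0.0006,"dy":0,"dz":0.003,"turn":0,"gripper":0},{"dx":-0.0006,"dy":0,"dz":0.003,"turn":0,"gripper":0}]'; python3 -m creep '[{"dx":-0.0002,"dy":0,"dz":0.0007,"turn":0,"gripper":0},{"dx":-0.0004,"dy":0,"dz":0.0014,"turn":0,"gripper":0},{"dx":-0.0004,"dy":0,"dz":0.0021,"turn":0,"gripper":0},{"dx":-0.0004,"dy":0,"dz":0.0025,"turn":0,"gripper":0},{"dx":-0.0004,"dy":0,"dz":0.0025,"turn":0,"gripper":0},{"dx":-0.0004,"dy":0,"dz":0.0025,"turn":0,"gripper":0}]'
```

```text
clock: 29.28
position: [0.5758, 0.1839, 0.1468]
ee_rot: [3.065, 0.687, 0.004]
contact_force: [-3.4, -1.6, 13.8]
width: 0.0006
clock: 29.78
position: [0.5758, 0.1838, 0.1452]
ee_rot: [3.065, 0.686, 0.006]
contact_force: [-4.5, -2.5, 17.3]
width: 0.0007
```

```bash
python3 -m creep '[{"dx":-0.0003,"dy":0,"dz":0.0007,"turn":0,"gripper":0},{"dx":-0.0006,"dy":0,"dz":0.0014,"turn":0,"gripper":0},{"dx":-0.001,"dy":0,"dz":0.0016,"turn":0,"gripper":0},{"dx":-0.001,"dy":0,"dz":0.0016,"turn":0,"gripper":0},{"dx":-0.001,"dy":0,"dz":0.0016,"turn":0,"gripper":0}]'; python3 -m creep '[{"dx":0,"dy":0,"dz":-0.0015,"turn":0,"gripper":0},{"dx":0,"dy":0,"dz":-0.003,"turn":0,"gripper":0},{"dx":0,"dy":0,"dz":-0.0045,"turn":0,"gripper":0},{"dx":0,"dy":0,"dz":-0.006,"turn":0,"gripper":0},{"dx":0,"dy":0,"dz":-0.0075,"turn":0,"gripper":0},{"dx":0,"dy":0,"dz":-0.009,"turn":0,"gripper":0},{"dx":0,"dy":0,"dz":-0.0105,"turn":0,"gripper":0},{"dx":0,"dy":0,"dz":-0.012,"turn":0,"gripper":0},{"dx":0,"dy":0,"dz":-0.0135,"turn":0,"gripper":0},{"dx":0,"dy":0,"dz":-0.015,"turn":0,"gripper":0}]'; python3 -m creep '[{"dx":0,"dy":0,"dz":-0.01,"turn":0,"gripper":0},{"dx":0,"dy":0,"dz":-0.03,"turn":0,"gripper":0},{"dx":0,"dy":0,"dz":-0.05,"turn":0,"gripper":0},{"dx":-0.01,"dy":0,"dz":-0.06,"turn":0,"gripper":0},{"dx":-0.03,"dy":0,"dz":-0.06,"turn":0,"gripper":0},{"dx":-0.05,"dy":0,"dz":-0.06,"turn":0,"gripper":0},{"dx":-0.065,"dy":0,"dz":-0.06,"turn":0,"gripper":0},{"dx":-0.07,"dy":0,"dz":-0.06,"turn":0,"gripper":0},{"dx":-0.07,"dy":0,"dz":-0.06,"turn":0,"gripper":0}]'
python3 - <<'E'
from h import *
out=[]
for n,c in (("scene",(338,185)),("side",(312,192))):
    q=read_camera(n); x0,y0=c[0]-20,c[1]-28
    cv2.imwrite(f"pics/full24{n}.png",q["image"][:,:,::-1])
    out.append(cv2.resize(q["image"][y0:y0+56,x0:x0+40],None,fx=10,fy=10,interpolation=cv2.INTER_CUBIC))
cv2.imwrite("pics/s24.png",cv2.convertScaleAbs(cv2.hconcat(out),alpha=1.3)[:,:,::-1])
p=read_camera("wrist"); c=p["image"][90:210,270:390]; cv2.imwrite("pics/w24.png",cv2.resize(cv2.convertScaleAbs(c,alpha=1.6)[:,:,::-1],None,fx=5,fy=5,interpolation=cv2.INTER_CUBIC))
E
```

```text
clock: 30.2
position: [0.5758, 0.1839, 0.1445]
ee_rot: [-3.066, -0.687, -0.009]
contact_force: [-2.5, -2.4, 18.5]
width: 0.0008
clock: 31.03
position: [0.5728, 0.1825, 0.1545]
ee_rot: [3.065, 0.687, -0.004]
contact_force: [-0.1, -0.7, -0.0]
width: 0.0006
clock: 31.78
position: [0.5092, 0.1523, 0.2156]
ee_rot: [3.065, 0.686, -0.0]
contact_force: [0.7, 0.0, 0.4]
width: 0.0007
```

View pics/s24.png

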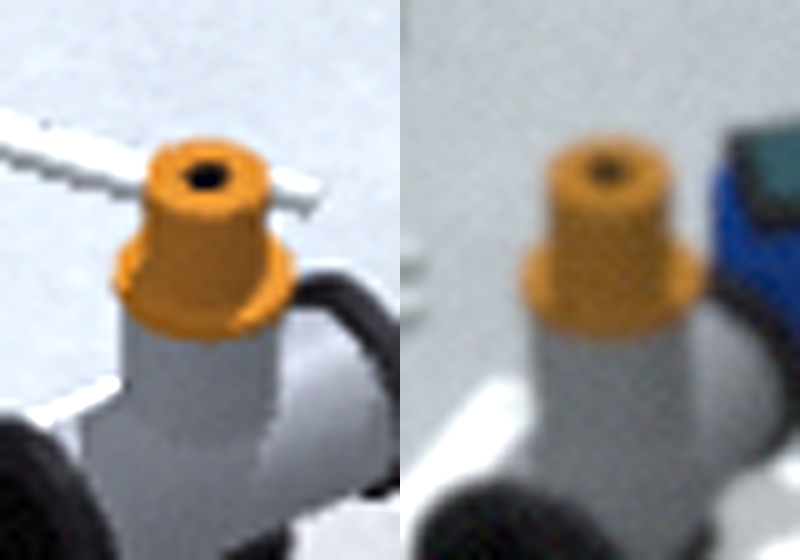

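View pics/w24.png

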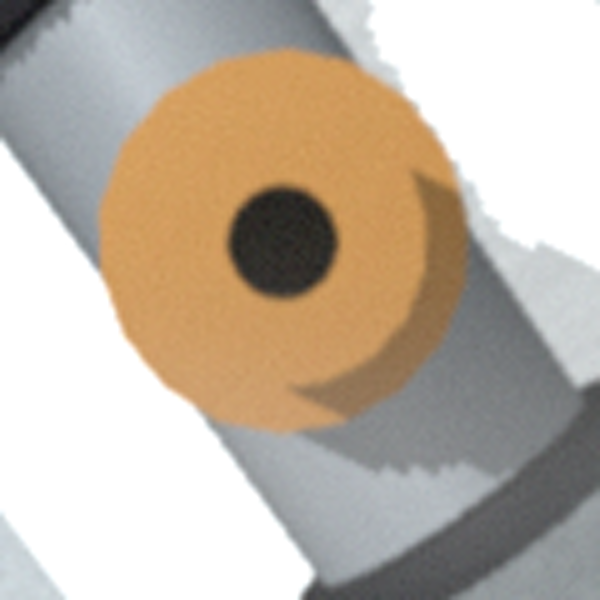

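View pics/full24scene.png

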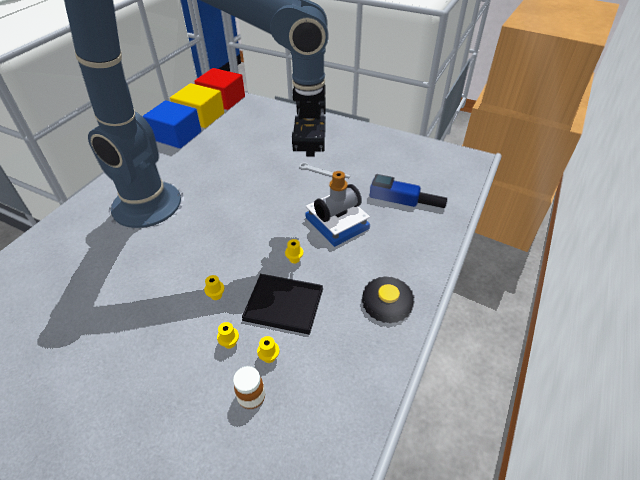

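The bushing stands upright at about (338,181) in the scene view. Its shoulder sits on the boss with no gap visible, unchanged by the second press. The four yellow parts and the other items are where they were, and the arm is clear.

```bash
python3 -c "
from station import *
s=observe();print(s['clock'],s['contact_force'],s['width']);print(hand_in())"
```

```text
31.9333 [0.40821783 0.76187225 0.20015382] 0.0005002263519062149
the job is handed in; nothing more can be done
None
```

I pressed the bronze bushing from the black tray nose down into the valve boss, released it, and handed the job in at about 32 s.

**What I did**
- **Press:** I pressed in small steps to about 24 N on the nest, which works out to 8–9 mm of plate travel against its 18 mm stop. I unloaded before opening the fingers.
- **Second press:** I then pressed once on the hub top with shut fingers, at about 18 N, to even out any tilt.

**Last checks**
- **Seated:** in both presses the force ended up rising about 2.5 N/mm, which is the nest spring alone, so the shoulder had bottomed. The height I worked out for the shoulder was within 0.5 mm of the rim. The scene, side and wrist pictures show it upright with no visible gap, unchanged by the second press.
- **Rest of the bench:** the four yellow look-alikes and the other items stood where they were, and the arm was clear with no contact force.

**What failed or disagreed**
- **First grasp:** it closed on air above the hub, because the fingertips sit about 28–30 mm behind the reported TCP. I regrasped lower.
- **Bore position:** the camera estimates differed by 2–3 mm, so I found the final centring by feel. Side forces of up to about 5 N showed during the presses and unloading.
- **Flush all round:** I judged this from force, height and pictures only. A gap of a few tenths of a millimetre on one side would not have shown.

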